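# Pack and lock the pipe-case carrying stand

### The job

Pack up the stall: stack all the closed blue pipe cases lying on the table squarely into one column centred on the grey pad of the wooden carrying stand, lengthwise between its two uprights, any longer cases beneath the shorter ones. Then lay the dark retaining bar across the two uprights, handle up, centred and fully down in both notches, and after that lock it by sliding one flat key fully home through the windows of each upright, over the bar, until its block grip meets the wood. Leave the finished pipes and the other things on the table alone.

Things in the scene. Friction and masses are not known exactly. Their poses are not given: they have to be found in the camera images.
- stand: carrying stand, light wood, fixed. Base plate 90 (x) by 322 (y) by 10 thick; two uprights 60 (x) by 52 (y), centred at y = +135 and -135, 171 high over the table, 218 clear between them. Each upright's top has a notch along y for the bar between two cheeks, and a window along x through both cheeks. Origin: centre of the underside of the base plate
- pad (a point): centre of the grey pad (60 by 160) on top of the stand's base plate, 10 above the table; axes as the stand's
- notch_left (a point): centre of the notch floor of the upright at the stand's +y, 130 above the table. The notch is 32 wide (x from -16 to 16), open above; cheeks 14 thick (x from 16 to 30 and -30 to -16) stand on both sides; axes as the stand's
- notch_right (a point): the same for the upright at the stand's -y
- window_left (a point): middle (between both cheeks) of the window of the upright at the stand's +y, at the level of its sill. The window is 32 wide (y) and 12 high, 147 to 159 above the table; axes as the stand's
- window_right (a point): the same for the upright at the stand's -y
- case_long1: closed presentation case, blue with a brass seam and clasp: 56 (x) by 150 (y) by 28 high (z). Origin: centre of its underside; y along its length. Starts lying flat on the table. May be absent
- case_long2: closed presentation case, blue with a brass seam and clasp: 56 (x) by 150 (y) by 28 high (z). Origin: centre of its underside; y along its length. Starts lying flat on the table. May be absent
- case_short1: closed presentation case, blue with a brass seam and clasp: 56 (x) by 110 (y) by 28 high (z). Origin: centre of its underside; y along its length. Starts lying flat on the table. May be absent
- case_short2: closed presentation case, blue with a brass seam and clasp: 56 (x) by 110 (y) by 28 high (z). Origin: centre of its underside; y along its length. Starts lying flat on the table. May be absent
- bar: dark wooden retaining bar 22 (x) by 340 (y) by 14 high, with a handle block 22 by 60 (y) by 18 high on top of its middle (32 high in all). Origin: centre of its underside; y along its length. Starts on the table, handle up
- key_a: flat key: wooden block grip 30 (x) by 36 (y) by 22 high, with a flat steel blade 22 wide and 6 thick sticking out along +x, flush with the underside, from x = 15 to x = 91 (its last 10 narrowed to 14 wide). Origin: centre of the underside of the block grip. Starts flat on the table
- key_b: flat key: wooden block grip 30 (x) by 36 (y) by 22 high, with a flat steel blade 22 wide and 6 thick sticking out along +x, flush with the underside, from x = 15 to x = 91 (its last 10 narrowed to 14 wide). Origin: centre of the underside of the block grip. Starts flat on the table
- key_a_seat (a point): point of key_a's blade underside 45 ahead (+x) of its origin, which lies at the middle of the window when the key is fully home
- key_b_seat (a point): the same for key_b
- pipe1: finished pipe, white bowl 30 across and 36 high, amber stem 125 long; leave alone. Origin under the bowl
- pipe2: another finished pipe; leave alone
- wax_tin: small closed metal tin 44 across and 26 high; leave alone
- raw_block: rough white block 42 by 36 by 30; leave alone
- polish_jar: amber jar 48 across and 60 high; leave alone
There are look-alikes about, which are no part of the job. What is shaped like the key_b but pink is not meant.

How it is judged:
On the way, in this order (a step that is already met when the one before it is completed fails the run):
1. all the cases present are stacked squarely on the pad, longer ones below (horizontal distance between each of case_long1, case_long2, case_short1, case_short2 and pad below 0.012 m and angle between the y axis of each of case_long1, case_long2, case_short1, case_short2 and the y axis of stand, either way round below 0.15 rad and angle between each of case_long1, case_long2, case_short1, case_short2's own z axis and vertical below 0.08 rad and linear speed of each of case_long1, case_long2, case_short1, case_short2 below 0.03 m/s and z of each of case_short1, case_short2 in the frame of case_long1 above 0.015 m and z of each of case_short1, case_short2 in the frame of case_long2 above 0.015 m and height (world z) of each of case_long1, case_long2, case_short1, case_short2 below 0.105 m), for 0.3 s.
2. with the column standing, the bar lies in both notches (all of step 1 and z of bar in the frame of notch_left between -0.005 and 0.005 m and y of bar in the frame of stand between -0.022 and 0.022 m and x of bar in the frame of stand between -0.01 and 0.01 m and angle between the y axis of bar and the y axis of stand, either way round below 0.08 rad and angle between bar's own z axis and vertical below 0.06 rad and linear speed of bar below 0.03 m/s), for 0.3 s.
3. with the bar in place, both keys are home in the windows (z of bar in the frame of notch_left between -0.005 and 0.005 m and y of bar in the frame of stand between -0.022 and 0.022 m and x of bar in the frame of stand between -0.01 and 0.01 m and angle between the y axis of bar and the y axis of stand, either way round below 0.08 rad and angle between bar's own z axis and vertical below 0.06 rad and linear speed of bar below 0.03 m/s and ((distance between key_a_seat and window_left below 0.012 m and angle between the x axis of each of key_a, key_b and the x axis of stand, either way round below 0.2 rad and angle between each of key_a, key_b's own z axis and vertical below 0.2 rad and linear speed of each of key_a, key_b below 0.03 m/s and distance between key_b_seat and window_right below 0.012 m) or (distance between key_a_seat and window_right below 0.012 m and angle between the x axis of each of key_a, key_b and the x axis of stand, either way round below 0.2 rad and angle between each of key_a, key_b's own z axis and vertical below 0.2 rad and linear speed of each of key_a, key_b below 0.03 m/s and distance between key_b_seat and window_left below 0.012 m))), for 0.2 s.
At the end, for the whole second after the job is handed in: Column level on the pad, each case within 12 mm and 0.15 rad, long under short; bar handle up on both notch floors (5 mm), centred within 22 mm; a key home in each upright (seat point within 12 mm of the window middle); all released and at rest (all of step 1 and all of step 3); the robot touches nothing.
It fails at once if one of the bystanders is moved by more than 4 cm (distance of any of pipe1, pipe2, wax_tin, raw_block, polish_jar from where it was at the start of the episode above 0.04 m).
Of case_long1, case_long2, case_short1, case_short2 only 3 to 4 are there at a start; the rules pass over those that are not, and their reading is None.
At some moment in a run one of bar, key_a, key_b may be knocked a few centimetres aside while the robot is not near it.
Once in a run the grip may slacken for a moment while it holds something.
It also fails if it takes over 208 s, if anything falls off the work surface, if the arm or the gripper's body presses on something with over 40 N, if the wrist force passes 120 N, or if a joint passes its speed limit or range.

### The arm

A 6-joint arm with a two-finger parallel gripper is mounted at the origin on the work surface. World frame = base frame: x ahead of the robot, y to its left, z up, the work surface at z = 0. Lengths are in m, angles in rad, forces in N, time in s.
With the tool pointing down it reaches from about 0.425 to 0.95 m from the base axis. Payload 3.5 kg.
Tool frame: the origin (TCP) lies midway between the tips of the shut fingers; the grasp point (between the pads) lies 19 mm behind it; z points along the fingers, x is the direction in which the jaws open and shut, and the axes are right-handed (so a half turn about z gives the same grasp; the last joint's range is limited). The gripper opens to 85 mm and grips with 20 to 120 N. Pads are 22 mm wide; open, the fingers measure 114 mm over their backs; the gripper's body (76 mm by 85 mm) begins 54 mm behind the grasp point. The pads swing forward as they close: fully open they stand 13 mm farther back than shut.
Start: joints at [1.148, 0.286, 1.577, -0, 1.279, -0.15], TCP at [0.182, 0.65, 0.231] pointing down, gripper open.
Joint ranges: [-2.77, 2.77], [-0.9, 2.22], [0.21, 2.48], [-1.53, 4.67], [0.24, 2.81], [-2.84, 2.84]. Speed limits (rad/s): [2.79, 2.79, 3.14, 3.14, 3.14, 3.14].

### API

Orientations are given as a unit quaternion [x, y, z, w].
In Python, from plant import readout, optics, ctrl gives the robot as it stands. The module is installed in compiled form; this text tells all that it offers.
- The arm moves only by the shell command python3 -m crank 'ROWS' [OPENING] [FORCE]. ROWS is text: rows parted by semicolons, each of 6 numbers parted by spaces: the shift along the tool's x, y, z in mm, then the turn, a rotation vector about the tool's x, y, z in rad. In form: dx dy dz ax ay az; .... A call has 1 to 5 rows; each row shifts and turns the commanded pose from where the row before left it, along the tool's axes as they then stand; what a row does not reach is not made up. A row lasts 1/8 s, in which the tool goes at most 62.5 mm and 10.7 degrees, less where a joint would pass 70% of its speed; a pose out of reach is approached as far as the arm can. A call is refused whole if a number of a shift passes 62.5 or a number of a turn 0.188, either way. A call with a gripper value outside its range is refused whole. OPENING is the opening, from -1 (shut) to 1 (fully open), set as the call begins (- or left out, the last holds). The fingers move at their own pace and stop on an object; FORCE is the grip in N (left out, the last holds). Time passes only in rows, so rows that do not move let the fingers close. It gives the time, the measured TCP pose, the force and the opening at its end, in the units of the state.
- readout.get_state(): the state, without advancing time (a new reading comes with each control period).
- optics.read_camera(name): name is "scene" or "side" or "wrist"; returns the picture (480x640x3 uint8, red, green, blue); there is no depth.
- optics.calibration(name): a dict with "mtx" (3x3 intrinsics, pixels), "dist_coeffs" ([k1, k2, p1, p2, k3] as OpenCV has them; the pictures are not rectified), "rvec" (rotation vector, rad) and "tvec" (3), from world to camera coordinates, as OpenCV has them; the wrist camera has in their place "tool_from_camera" (4x4, takes a point from camera to tool coordinates, whose origin is the TCP and whose axes are the tool frame's). Camera axes: x right, y down, z forward; pixel columns grow to the right and rows downward; lengths in m; the calibration is good to about 2 mm. A picture is of the moment at which its call begins: read the wrist's pose just before it. calibration takes no time and is no camera call.
- ctrl.sign_off(): hands the job in, once; it reports no verdict.
Trained networks look in the newest picture that a camera, given by its name, has taken for a name from the list of things; names that differ only in an ending like _2 or _b are one class to them, and where a whole thing is asked for, a point or a joint stands for the part that bears it (a point fixed in the world has none). Each returns a list of dicts, best first, with "p" (0 to 1); they miss things now and then, are a little off and sometimes report something else, mostly with a low value. They report only what shows in the picture. A call takes as long as a camera call. They do not tell look-alikes from the thing itself.
- optics.recognise(camera, thing): "xy" ([column, row] as shares, 0 to 1, of the picture: columns of its width, rows of its height, amid what is visible of it).
The state is a dict: "time": time; "qpos": joint angles; "dq": joint speeds; "joint_efforts": joint torques, N m; "eef_pos": TCP position; "tcp_rot": TCP orientation; "contact_force": force on the tool from outside, world axes, zero at the start; "wrist_torque": the same for the moment, N m; "opening": opening from 0.0 (shut) to 1.0 (fully open).
Only numpy, scipy, OpenCV 4.12 (cv2) and the standard library are available. Lean on these libraries where they do the work, as an engineer would, in place of code of your own. Each camera call takes 0.05 s, during which the arm holds its last target.

## Working session

There is one attempt and no reset: what is moved stays moved. The work goes in short steps, Python scripts to look and compute and a shell command to move; the robot and the scene stay as the last step left them, time stands still between calls to the robot, and variables do not carry over. Pictures are saved under pics/ and viewed, and the job is handed in when it is done.

```bash
ls; mkdir -p pics
cat > h.py <<'E'
import numpy as np, cv2
from plant import readout, optics, ctrl
from scipy.spatial.transform import Rotation as R
def snap(cam,name):
    im=optics.read_camera(cam); cv2.imwrite(f'pics/{name}.png',cv2.cvtColor(im,cv2.COLOR_RGB2BGR)); return im
def camT(cam,st=None):
    c=optics.calibration(cam)
    K=np.array(c['mtx']);D=np.array(c['dist_coeffs'])
    if cam=='wrist':
        st=st or readout.get_state()
        T=np.eye(4);T[:3,:3]=R.from_quat(st['tcp_rot']).as_matrix();T[:3,3]=st['eef_pos']
        Twc=T@np.array(c['tool_from_camera'])
    else:
        M=np.eye(4);M[:3,:3]=R.from_rotvec(np.ravel(c['rvec'])).as_matrix();M[:3,3]=np.ravel(c['tvec'])
        Twc=np.linalg.inv(M)
    return K,D,Twc
def p2w(cam,px,z,C=None):
    K,D,T=C or camT(cam)
    u=cv2.undistortPoints(np.array(px,float).reshape(-1,1,2),K,D).reshape(-1,2)
    d=np.c_[u,np.ones(len(u))]@T[:3,:3].T; o=T[:3,3]
    return o+d*((z-o[2])/d[:,2])[:,None]
def w2p(cam,P,C=None):
    K,D,T=C or camT(cam); M=np.linalg.inv(T)
    return cv2.projectPoints(np.array(P,float).reshape(-1,1,3),cv2.Rodrigues(M[:3,:3])[0],M[:3,3],K,D)[0].reshape(-1,2)
E
python3 - <<'E'
from h import *
st=readout.get_state(); print(st)
for c in('scene','side','wrist'):
    snap(c,c+'0'); K,D,T=camT(c); print(c,T.round(3).tolist(),K[0,0])
E
```

```text
pics
{'time': 0.0, 'qpos': array([ 1.14797445e+00,  2.87194291e-01,  1.57822339e+00,  2.12277070e-06,
        1.27860867e+00, -1.50040321e-01]), 'dq': array([-3.41666883e-04,  8.61840528e-04,  1.58667555e-03, -2.01047170e-06,
       -1.76231009e-03,  1.21159387e-03]), 'joint_efforts': array([-8.39709319e-04, -4.05982125e+01, -2.92628413e+01, -1.60661684e-04,
        5.77808896e-03, -3.81326501e-06]), 'eef_pos': array([0.18156789, 0.64941636, 0.22990299]), 'tcp_rot': array([ 7.96683720e-01,  6.04395210e-01, -1.06897457e-03,  5.81393450e-04]), 'contact_force': array([ 0.44926806, -0.03719071,  0.64334076]), 'wrist_torque': array([-0.00052101,  0.02596015,  0.07516961]), 'opening': 1.0004825066809455}
scene [[-0.541, 0.516, -0.664, 1.379], [0.841, 0.335, -0.424, 0.465], [0.003, -0.788, -0.616, 0.859], [0.0, 0.0, 0.0, 1.0]] 444.12872614160915
side [[0.941, -0.161, 0.297, 0.102], [-0.338, -0.473, 0.814, -1.269], [0.01, -0.866, -0.5, 0.857], [0.0, 0.0, 0.0, 1.0]] 541.1334262041207
wrist [[0.27, 0.928, 0.255, 0.118], [0.963, -0.26, -0.074, 0.668], [-0.002, 0.266, -0.964, 0.373], [0.0, 0.0, 0.0, 1.0]] 410.3862873764815
```

View pics/scene0.png

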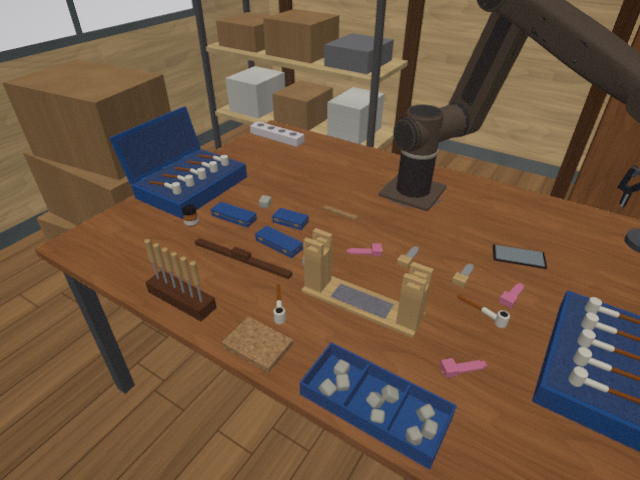

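View pics/side0.png

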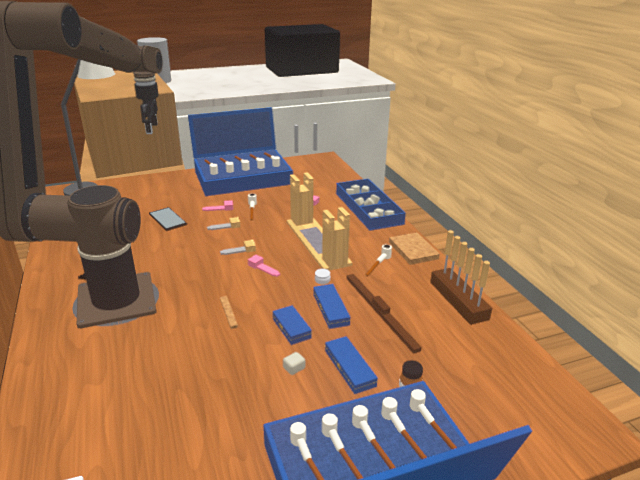

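View pics/wrist0.png

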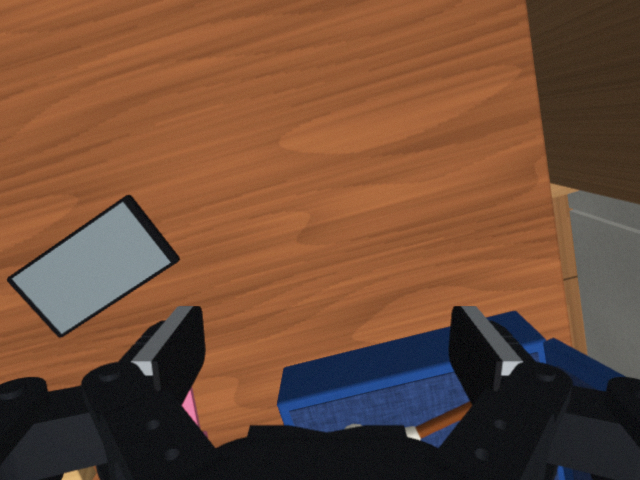

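Run:
```python
from h import *
for c in('scene','side'):
    im=snap(c,c+'1')
    for t,z in (('stand',.08),('pad',.01),('notch_left',.13),('window_left',.15),('case_long1',.028),('case_short1',.028),('bar',.014),('key_a',.01),('key_a_seat',0.006),('pipe1',.02),('wax_tin',.026),('raw_block',.03),('polish_jar',.04)):
        for r in optics.recognise(c,t):
            px=np.array(r['xy'])*[640,480]; print(c,t,round(r['p'],2),px.round(),p2w(c,px,z)[0].round(3))
    b=cv2.imread(f'pics/{c}1.png')
    x0,y0,x1,y1={'scene':(170,180,560,400),'side':(180,160,500,400)}[c]
    s=800/(x1-x0); cv2.imwrite(f'pics/{c}1z.png',cv2.resize(b[y0:y1,x0:x1],None,fx=s,fy=s,interpolation=cv2.INTER_CUBIC))
```

```text
scene stand 0.87 [366. 293.] [0.642 0.14  0.08 ]
scene pad 0.71 [365. 293.] [0.578 0.111 0.01 ]
scene notch_left 0.86 [361. 291.] [0.691 0.15  0.13 ]
scene window_left 0.87 [365. 290.] [0.701 0.163 0.15 ]
scene window_left 0.65 [261. 201.] [ 0.533 -0.271  0.15 ]
scene case_long1 0.74 [365. 291.] [0.588 0.112 0.028]
scene case_long1 0.64 [234. 213.] [ 0.498 -0.426  0.028]
scene case_long1 0.63 [280. 241.] [ 0.535 -0.207  0.028]
scene case_short1 0.91 [288. 217.] [ 0.419 -0.259  0.028]
scene case_short1 0.74 [406. 260.] [0.409 0.154 0.028]
scene case_short1 0.67 [193. 212.] [ 0.565 -0.546  0.028]
scene case_short1 0.44 [246. 254.] [ 0.64  -0.254  0.028]
scene bar 0.67 [242. 252.] [ 0.628 -0.28   0.014]
scene key_a 0.96 [457. 368.] [0.679 0.4   0.01 ]
scene key_a 0.82 [370. 248.] [0.394 0.03  0.01 ]
scene key_a 0.78 [512. 298.] [0.38 0.45 0.01]
scene key_a 0.63 [463. 274.] [0.357 0.308 0.01 ]
scene key_a 0.57 [409. 258.] [0.375 0.151 0.01 ]
scene key_a_seat 0.73 [461. 276.] [0.363 0.306 0.006]
scene key_a_seat 0.66 [192. 213.] [ 0.55  -0.569  0.006]
scene pipe1 0.8 [496. 316.] [0.48  0.
[... 865 characters left out ...]
a 0.82 [242. 251.] [0.37  0.118 0.01 ]
side key_a 0.78 [230. 226.] [0.366 0.284 0.01 ]
side key_a 0.68 [222. 209.] [0.365 0.416 0.01 ]
side key_a 0.54 [257. 266.] [0.389 0.021 0.01 ]
side key_a 0.39 [317. 199.] [0.703 0.386 0.01 ]
side key_a_seat 0.73 [229. 223.] [0.368 0.309 0.006]
side key_a_seat 0.65 [314. 229.] [0.621 0.181 0.006]
side pipe1 0.71 [381. 252.] [ 0.754 -0.041  0.02 ]
side pipe1 0.63 [249. 198.] [0.468 0.446 0.02 ]
side pipe1 0.19 [244. 249.] [0.373 0.107 0.02 ]
side wax_tin 0.58 [322. 280.] [ 0.534 -0.128  0.026]
side raw_block 0.83 [292. 364.] [ 0.358 -0.417  0.03 ]
side polish_jar 0.73 [408. 374.] [ 0.577 -0.538  0.04 ]
side polish_jar 0.36 [249. 201.] [0.454 0.382 0.04 ]
```

View pics/scene1z.png

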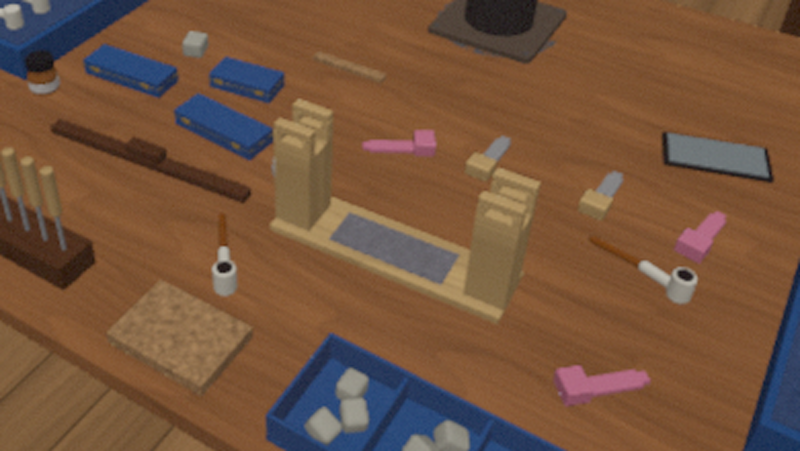

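View pics/side1z.png

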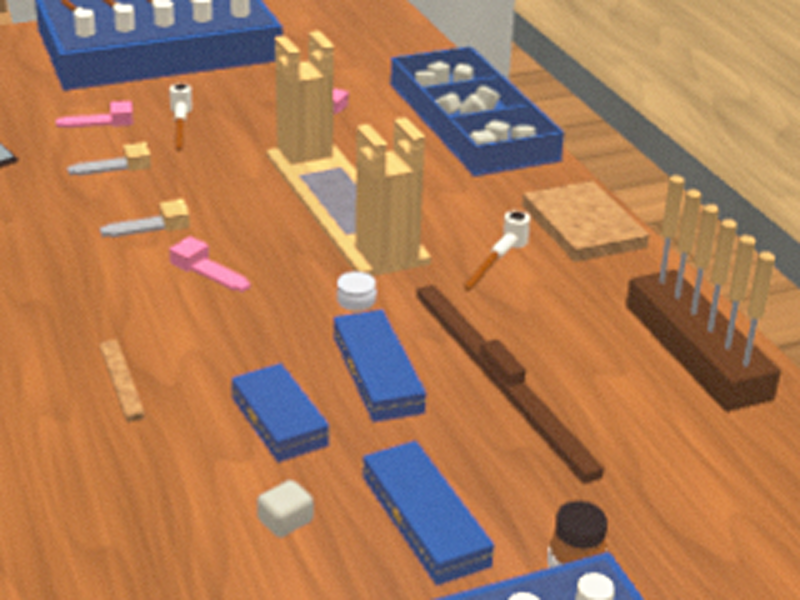

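```bash
cat > fit.py <<'E'
from h import *
from scipy.optimize import minimize
def box(x0,x1,y0,y1,z0,z1): return np.array([[x,y,z] for x in(x0,x1) for y in(y0,y1) for z in(z0,z1)],float)/1000
MOD={'long':[box(-28,28,-75,75,0,28)],'short':[box(-28,28,-55,55,0,28)],
'bar':[box(-11,11,-170,170,0,14),box(-11,11,-30,30,14,32)],
'key':[box(-15,15,-18,18,0,22),box(15,81,-11,11,0,6),box(81,91,-7,7,0,6)],
'keygrip':[box(-15,15,-18,18,0,22)],
'stand':[box(-45,45,-161,161,0,10)]+[box(a,b,s*135-26,s*135+26,0,130) for s in(1,-1) for a,b in((-30,30),)]+
 [box(a,b,s*135-26,s*135+26,130,147) for s in(1,-1) for a,b in((-30,-16),(16,30))]+
 [box(a,b,s*135-26,s*135+26,159,171) for s in(1,-1) for a,b in((-30,-16),(16,30))]+
 [box(a,b,s*135+c,s*135+d,147,159) for s in(1,-1) for a,b in((-30,-16),(16,30)) for c,d in((-26,-16),(16,26))]}
S=4
def sil(cam,parts,x,y,yaw,z=0,C=None,roi=None):
    c,s=np.cos(yaw),np.sin(yaw); m=np.zeros((480*S,640*S),np.uint8)
    for b in parts:
        P=b@np.array([[c,s,0],[-s,c,0],[0,0,1]])+[x,y,z]
        h=cv2.convexHull((w2p(cam,P,C)*S+S/2-.5).astype(np.float32))
        cv2.fillConvexPoly(m,h.round().astype(np.int32),255)
    return cv2.resize(m,(640,480),interpolation=cv2.INTER_AREA)/255.
def fit(masks,parts,p0,z=0,Cs=None,ign={},step=(.01,.01,.1)):
    Cs=Cs or {c:camT(c) for c in masks}
    def cost(p):
        t=0
        for c,m in masks.items():
            s=sil(c,parts,p[0],p[1],p[2],z,Cs[c]); w=ign.get(c,1)
            t+=(np.abs(s-m)*w).sum()/max((m*w).sum(),1)
        return t/len(masks)
    S0=np.array([p0]+[np.array(p0)+np.eye(3)[i]*step[i] for i in range(3)])
    r=minimize(cost,p0,method='Nelder-Mead',options=dict(initial_simplex=S0,xatol=2e-4,fatol=1e-4,maxiter=150))
    return r.x,r.fun
def hsv(im): return cv2.cvtColor(im,cv2.COLOR_RGB2HSV)
def blob(mask,px,r=6):
    n,l,st,ce=cv2.connectedComponentsWithStats(mask.astype(np.uint8))
    x,y=map(int,px); w=l[max(0,y-r):y+r+1,max(0,x-r):x+r+1]; w=w[w>0]
    if len(w)==0: return None
    k=np.bincount(w).argmax(); return (l==k)
E
python3 - <<'E'
from fit import *
im={c:cv2.cvtColor(cv2.imread(f'pics/{c}1.png'),cv2.COLOR_BGR2RGB) for c in('scene','side')}
cases={'A':((234,213),(351,362),'long'),'B':((280,241),(331,305),'long'),'C':((290,218),(291,324),'short')}
for k,(a,b,t) in cases.items():
    ms={}
    for c,p in(('scene',a),('side',b)):
        h=hsv(im[c]); m=(h[...,0]>95)&(h[...,0]<130)&(h[...,1]>90)
        m=cv2.morphologyEx(m.astype(np.uint8),cv2.MORPH_CLOSE,np.ones((3,3)))
        ms[c]=blob(m,p).astype(float)
    p0=p2w('side',b,.02)[0]
    for tt in('long','short'):
        best=min((fit(ms,MOD[tt],[p0[0],p0[1],y]) for y in(0,.5,-.5)),key=lambda q:q[1]); 
        print(k,tt,best[0].round(4),round(best[1],3),[int(m.sum()) for m in ms.values()])
for c in im:
    for n,p in {'scene':dict(stand=(317,270),base=(330,295),table=(340,350),bar=(262,262),key=(404,258),pink=(458,368)),'side':dict(stand=(337,245),base=(320,255),table=(300,320),bar=(350,290),key=(249,246))}[c].items(): print(c,n,hsv(im[c])[p[1],p[0]])
E
```

```text
A long [ 0.4859 -0.4389  0.0468] 0.154 [626, 1480]
A short [ 0.4863 -0.4533  0.1078] 0.277 [626, 1480]
B long [ 0.5235 -0.2242 -0.1152] 0.177 [757, 915]
B short [ 0.5231 -0.2137 -0.0797] 0.28 [757, 915]
C long [ 0.4041 -0.2439  0.0437] 0.596 [459, 832]
C short [ 0.4036 -0.2661  0.0783] 0.232 [459, 832]
scene stand [ 18 116 127]
scene base [ 17  90 161]
scene table [112 139  92]
scene bar [ 13 169  77]
scene key [ 18 111 170]
scene pink [171 100 178]
side stand [ 17 127 171]
side base [ 22 121 250]
side table [109 154 181]
side bar [ 13 163 188]
side key [ 17 134 203]
```

Run:
```python
from fit import *
im={c:cv2.cvtColor(cv2.imread(f'pics/{c}1.png'),cv2.COLOR_BGR2RGB) for c in('scene','side')}
for c in im:
    for p in {'scene':[(250,300),(350,220),(430,280)],'side':[(200,330),(270,300),(420,330)]}[c]: print(c,p,hsv(im[c])[p[1],p[0]])
def lw(c):
    h=hsv(im[c]); m=(h[...,0]>=15)&(h[...,0]<=28)&(h[...,1]>60)&(h[...,1]<165)&(h[...,2]>70); 
    return m
o=[]
for c in im:
    m=lw(c).astype(np.uint8)*255; x0,y0,x1,y1={'scene':(170,180,560,400),'side':(180,160,500,400)}[c]
    o.append(cv2.resize(m[y0:y1,x0:x1],(500,300)))
cv2.imwrite('pics/mask.png',np.vstack(o))
```

```text
scene (250, 300) [ 14 160 131]
scene (350, 220) [ 14 155 123]
scene (430, 280) [ 17 122 123]
side (200, 330) [ 13 171 209]
side (270, 300) [ 13 170 202]
side (420, 330) [ 13 169 213]
```

View pics/mask.png

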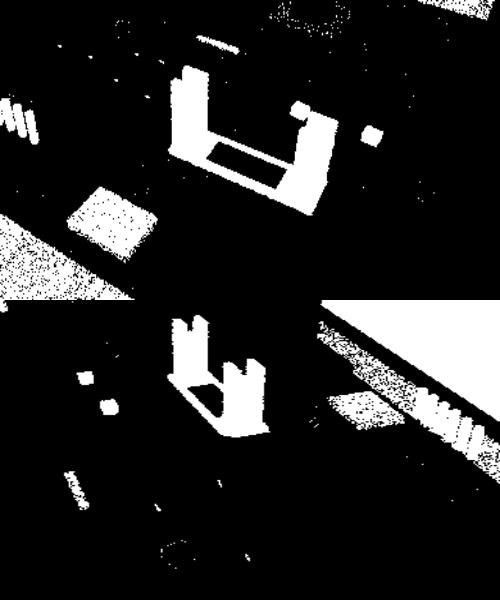

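```bash
cat > meas.py <<'E'
from fit import *
def lightwood(im):
    h=hsv(im); return (h[...,0]>=15)&(h[...,0]<=28)&(h[...,1]>60)&(h[...,1]<165)&(h[...,2]>70)
def dark(im):
    h=hsv(im); return (h[...,2]<110)
E
python3 - <<'E'
from meas import *
im={c:cv2.cvtColor(cv2.imread(f'pics/{c}1.png'),cv2.COLOR_BGR2RGB) for c in('scene','side')}
ms={}
for c,p in(('scene',(317,275)),('side',(337,250))):
    m=blob(lightwood(im[c]),p).astype(float); h=hsv(im[c])
    # fill the pad
    f=m.astype(np.uint8).copy(); ff=f.copy(); msk=np.zeros((482,642),np.uint8); cv2.floodFill(ff,msk,(5,5),1); 
    m=((f==1)|(ff==0)).astype(float)
    if c=='scene': m[240:266,396:415]=0
    ms[c]=m; print(c,m.sum())
best=min((fit(ms,MOD['stand'],[.6,.14,y]) for y in(-.3,0,.3)),key=lambda q:q[1]); print(best)
for c in ms: print(c,fit({c:ms[c]},MOD['stand'],best[0]))
np.save('stand.npy',best[0])
for c in ms:
    s=sil(c,MOD['stand'],*best[0]); d=im[c][...,::-1].copy(); 
    cs,_=cv2.findContours((s>.5).astype(np.uint8),0,2); cv2.drawContours(d,cs,-1,(0,255,0),1)
    x0,y0,x1,y1={'scene':(290,220,450,340),'side':(270,160,370,280)}[c]
    cv2.imwrite(f'pics/st_{c}.png',cv2.resize(d[y0:y1,x0:x1],None,fx=5,fy=5,interpolation=0))
# keys
for n,(a,b) in dict(k1=((403,261),(249,246)),k2=((459,279),(235,222))).items():
    ms={}
    for c,p in(('scene',a),('side',b)):
        q=blob(lightwood(im[c]),p,3)
        if q is not None and q.sum()<600: ms[c]=q.astype(float)
    p0=p2w('side',b,.015)[0]
    for c in list(ms)+['both']:
        mm=ms if c=='both' else {c:ms[c]}
        print(n,c,[int(m.sum()) for m in mm.values()],fit(mm,MOD['keygrip'],[p0[0],p0[1],3.1]))
E
```

```text
scene 5756.0
side 3416.0
(array([0.60589767, 0.11261176, 0.04455961]), np.float64(0.03748170898247996))
scene (array([0.60639616, 0.11284472, 0.04920899]), np.float64(0.0322153183719631))
side (array([0.60548608, 0.11163417, 0.04498632]), np.float64(0.03996188639390182))
k1 side [127] (array([0.39689666, 0.14094191, 3.10602002]), np.float64(0.0941794040450826))
k1 both [127] (array([0.39689666, 0.14094191, 3.10602002]), np.float64(0.0941794040450826))
k2 scene [188] (array([0.38527235, 0.30682019, 3.06297633]), np.float64(0.07267417605340007))
k2 side [97] (array([0.385228  , 0.30358302, 3.00194951]), np.float64(0.15152617748130182))
k2 both [188, 97] (array([0.38517728, 0.30636069, 3.04488431]), np.float64(0.12479495417381692))
```

View pics/st_scene.png

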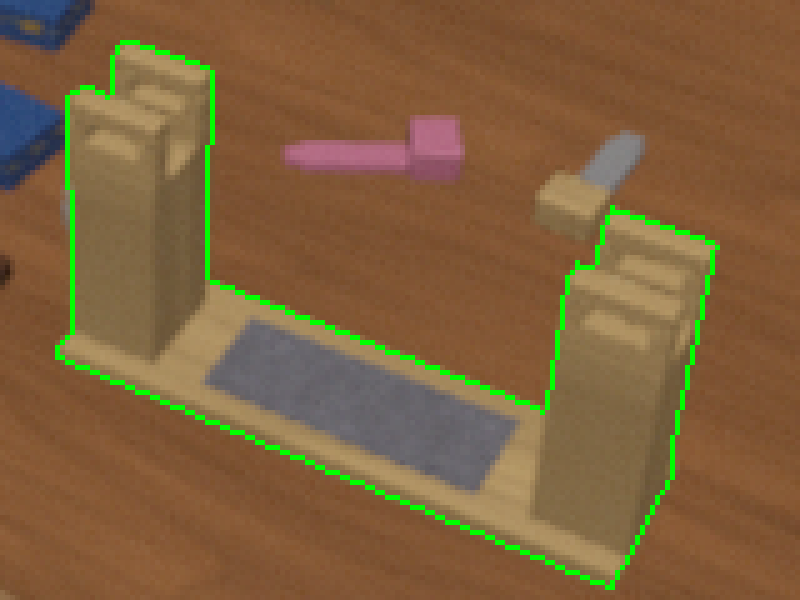

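View pics/st_side.png

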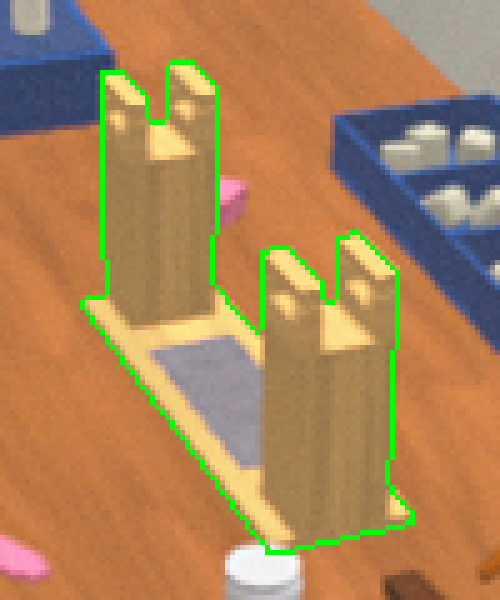

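```bash
cat > plan.py <<'E'
from h import *
import sys
def heading(q):
    m=R.from_quat(q).as_matrix(); return np.arctan2(m[1,0],m[0,0])
def plan(wps,st=None,vmax=50,amax=.17):
    """wps: list of (x,y,z,heading). prints rows"""
    st=st or readout.get_state(); p=np.array(st['eef_pos']); rot=R.from_quat(st['tcp_rot']); rows=[]
    for w in wps:
        x,y,z,h=w[:4]; v=w[4] if len(w)>4 else vmax
        tgt=R.from_matrix(np.array([[np.cos(h),np.sin(h),0],[np.sin(h),-np.cos(h),0],[0,0,-1]]).T.T)
        M=np.column_stack([[np.cos(h),np.sin(h),0],[np.sin(h),-np.cos(h),0],[0,0,-1]]); tgt=R.from_matrix(M)
        g=np.array([x,y,z]); rv=(rot.inv()*tgt).as_rotvec(); d=np.linalg.norm(g-p)*1000
        n=max(1,int(np.ceil(d/v)),int(np.ceil(np.abs(rv).max()/amax)))
        for i in range(n):
            k=n-i; dl=rot.inv().apply((g-p)/k)*1000; rr=(rot.inv()*tgt).as_rotvec()/k
            dl=dl.round(0) if k>1 else dl.round(1); rr=rr.round(3)
            rows.append(np.r_[dl,rr]); p=p+rot.apply(dl)/1000; rot=rot*R.from_rotvec(rr)
    for i in range(0,len(rows),5):
        print("'"+'; '.join(' '.join(f'{v:g}' for v in r) for r in rows[i:i+5])+"'")
def show():
    st=readout.get_state(); print('t',round(st['time'],2),np.round(st['eef_pos'],4),'h',round(heading(st['tcp_rot']),3),'op',round(st['opening'],3),'F',np.round(st['contact_force'],1),'tilt',np.round(R.from_quat(st['tcp_rot']).as_matrix()[:,2],3))
E
python3 -c "
from plan import *
plan([(.56,.35,.27,.6),(.5235,-.224,.25,-.115)])"
```

```text
'-19 45 -4 -0 0 0.07; -16 46 -4 -0 0 0.07; -12 47 -4 -0 0 0.07; -9 47 -4 -0 0 0.07; -6 48 -4 -0 0 0.07'
'-2 48 -4 -0 0 0.07; 1 48 -4 -0 0 0.069; 4 48 -4 -0 0 0.07; 8 47 -3 -0 0 0.069; 11.3 47.2 -3.7 -0 0 0.07'
'-30 38 2 0 0 0.06; -27 39 2 0 0 0.06; -25 41 2 0 0 0.059; -22 42 2 0 0 0.06; -20 44 2 0 0 0.059'
'-17 45 1 0 0 0.06; -14 46 2 0 0 0.059; -12 46 1 0 0 0.06; -9 47 2 0 0 0.059; -6 48 1 0 0 0.06'
'-3 48 2 0 0 0.059; -0.4 47.5 1 0 0 0.06'
```

```bash
python3 -m crank '-19 45 -4 0 0 0.07; -16 46 -4 0 0 0.07; -12 47 -4 0 0 0.07; -9 47 -4 0 0 0.07; -6 48 -4 0 0 0.07' 1 60
python3 -m crank '-2 48 -4 0 0 0.07; 1 48 -4 0 0 0.07; 4 48 -4 0 0 0.07; 8 47 -3 0 0 0.07; 11 47 -4 0 0 0.07'
python3 -m crank '-30 38 2 0 0 0.06; -27 39 2 0 0 0.06; -25 41 2 0 0 0.06; -22 42 2 0 0 0.06; -20 44 2 0 0 0.06'
python3 -m crank '-17 45 1 0 0 0.06; -14 46 2 0 0 0.06; -12 46 1 0 0 0.06; -9 47 2 0 0 0.06; -6 48 1 0 0 0.06'
python3 -m crank '-3 48 2 0 0 0.06; 0 48 1 0 0 0.06; 0 0 0 0 0 0; 0 0 0 0 0 0'
python3 -c "
from plan import *
show(); snap('wrist','w1')"
```

```text
time: 2.17
eef_pos: [0.3725, 0.4981, 0.2517]
tcp_rot: [0.89, 0.455, 0.0, -0.0]
contact_force: [0.7, 0.2, -0.3]
opening: 0.996
time: 2.8
eef_pos: [0.5606, 0.3488, 0.2705]
tcp_rot: [0.956, 0.293, 0.0, -0.0]
contact_force: [-0.2, 0.6, 0.3]
opening: 1.002
time: 3.42
eef_pos: [0.543, 0.1094, 0.2605]
tcp_rot: [0.989, 0.148, 0.0, 0.0]
contact_force: [1.0, 0.2, 0.8]
opening: 1.002
time: 4.05
eef_pos: [0.5268, -0.1301, 0.2535]
tcp_rot: [1.0, -0.002, 0.0, 0.0]
contact_force: [0.7, 0.2, 0.5]
opening: 0.998
time: 4.55
eef_pos: [0.521, -0.2242, 0.2502]
tcp_rot: [0.998, -0.061, -0.0, -0.0]
contact_force: [0.2, 0.4, 0.1]
opening: 1.002
t 4.55 [ 0.521  -0.2242  0.2502] h -0.122 op 1.002 F [0.2 0.4 0.1] tilt [-0.     0.001 -1.   ]
```

View pics/w1.png

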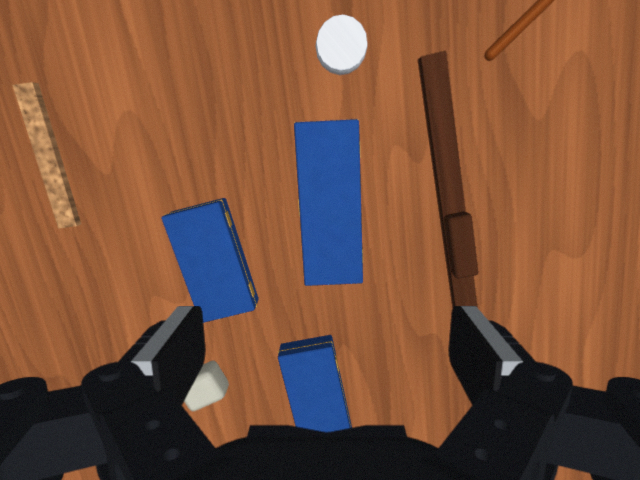

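```bash
cat >> meas.py <<'E'
def top(im,px,z,C,cam='wrist',key='blue'):
    h=hsv(im)
    if key=='blue': m=(h[...,0]>100)&(h[...,0]<125)&(h[...,1]>150)&(h[...,2]>110)
    m=cv2.morphologyEx(m.astype(np.uint8),cv2.MORPH_OPEN,np.ones((3,3)))
    b=blob(m,px).astype(np.uint8); c=max(cv2.findContours(b,0,1)[0],key=len).reshape(-1,2)
    w=p2w(cam,c,z,C)[:,:2]*1000
    (cx,cy),(a,bb),ang=cv2.minAreaRect(w.astype(np.float32))
    if a>bb: a,bb,ang=bb,a,ang+90
    ang=(np.radians(ang)+np.pi/2)%np.pi-np.pi/2   # direction of short side
    return round(cx/1000,4),round(cy/1000,4),round(float(ang),3),(round(a,1),round(bb,1))
E
python3 - <<'E'
from meas import *
im=cv2.cvtColor(cv2.imread('pics/w1.png'),cv2.COLOR_BGR2RGB); C=camT('wrist')
print('B',top(im,(330,200),.028,C)); print('C',top(im,(210,260),.028,C))
E
```

```text
B (0.5247, -0.2239, -0.075, (54.5, 147.9))
C (0.4061, -0.2647, 0.132, (54.7, 108.4))
```

```bash
python3 -c "
from plan import *
plan([(.5247,-.2239,.05,-.075),(.5247,-.2239,.0,-.075,20)])"
```

```text
'1 -0 40 -0 0 -0.009; 1 -0 40 -0 0 -0.009; 1 -0 40 -0 0 -0.009; 0 -0 40 -0 0 -0.01; 0.6 -0.1 40.3 -0 0 -0.009'
'0 0 17 -0 0 -0; 0 0 17 -0 0 -0; 0 0.1 16 -0 0 -0'
```

```bash
python3 -m crank '1 0 40 0 0 -0.01; 1 0 40 0 0 -0.01; 1 0 40 0 0 -0.01; 0 0 40 0 0 -0.01; 1 0 40 0 0 -0.01' 1 60
python3 -m crank '0 0 17 0 0 0; 0 0 17 0 0 0; 0 0 16 0 0 0; 0 0 0 0 0 0'
python3 -m crank '0 0 0 0 0 0; 0 0 0 0 0 0; 0 0 0 0 0 0; 0 0 0 0 0 0' -1 60
python3 -m crank '0 0 0 0 0 0; 0 0 0 0 0 0'
python3 -c "
from plan import *
show(); snap('wrist','w2');snap('side','s2')"
```

```text
time: 5.22
eef_pos: [0.5255, -0.2233, 0.0495]
tcp_rot: [0.999, -0.035, 0.0, 0.0]
contact_force: [-0.4, -0.2, 0.3]
opening: 1.005
time: 5.72
eef_pos: [0.5246, -0.2245, -0.0005]
tcp_rot: [0.999, -0.036, -0.001, -0.0]
contact_force: [-0.0, 0.9, 0.5]
opening: 1.006
time: 6.22
eef_pos: [0.526, -0.2256, 0.0017]
tcp_rot: [0.999, -0.036, 0.001, 0.001]
contact_force: [-0.2, -0.6, 5.3]
opening: 0.646
time: 6.48
eef_pos: [0.5261, -0.2257, 0.0017]
tcp_rot: [0.999, -0.036, 0.001, 0.001]
contact_force: [0.3, -0.3, 5.6]
opening: 0.643
t 6.47 [ 0.5261 -0.2257  0.0017] h -0.072 op 0.643 F [ 0.3 -0.3  5.6] tilt [ 0.002 -0.002 -1.   ]
```

View pics/w2.png

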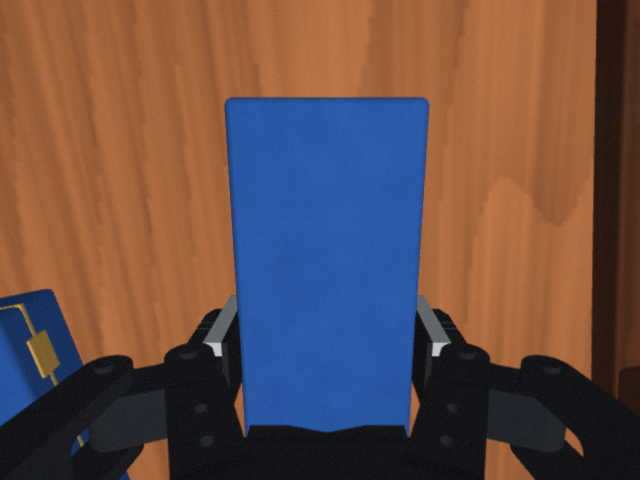

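```bash
python3 -c "
from plan import *
plan([(.5261,-.2257,.24,-.072),(.606,.111,.24,.046),(.606,.111,.04,.046)])"
```

```text
'0 0 -48 0 -0 -0; 0 0 -48 0 -0.001 -0; 0 0 -47 0 -0 -0; 0 0 -48 0.001 -0.001 -0; 0.4 0.3 -47.3 0 -0 -0'
'8 -49 -0 0 -0 -0.017; 9 -49 -0 0 -0 -0.017; 9 -48 -0 0 -0 -0.017; 10 -48 -0 0 -0 -0.017; 11 -48 -0 0 -0 -0.017'
'12 -48 -0 0 -0 -0.017; 13.7 -48.1 -0.1 0 -0 -0.016; -0 -0 50 0 -0 -0; -0 -0 50 0 -0 -0; -0 -0 50 0 -0 -0'
'-0 -0 50 0 -0 -0'
```

```bash
python3 -m crank '0 0 -30 0 0 0; 0 0 -48 0 0 0; 0 0 -48 0 0 0; 0 0 -48 0 0 0; 0 0 -48 0 0 0' - 80
python3 -m crank '0 0 -16 0 0 0; 8 -49 0 0 0 -0.017; 9 -49 0 0 0 -0.017; 9 -48 0 0 0 -0.017; 10 -48 0 0 0 -0.017'
python3 -m crank '11 -48 0 0 0 -0.017; 12 -48 0 0 0 -0.017; 13 -48 0 0 0 -0.017; 0 0 0 0 0 0; 0 0 0 0 0 0'
python3 -c "
from plan import *
show(); snap('wrist','w3');snap('side','s3')
plan([(.606,.111,.04,.046),(.606,.111,.014,.046,15)])"
```

```text
time: 7.2
eef_pos: [0.5242, -0.2244, 0.2228]
tcp_rot: [0.999, -0.036, -0.001, -0.001]
contact_force: [1.6, -0.0, -1.2]
opening: 0.636
time: 7.82
eef_pos: [0.569, -0.031, 0.2354]
tcp_rot: [1.0, -0.002, -0.002, -0.001]
contact_force: [-0.3, -0.1, -0.3]
opening: 0.637
time: 8.45
eef_pos: [0.6032, 0.1114, 0.236]
tcp_rot: [1.0, 0.024, -0.002, 0.0]
contact_force: [-1.1, -0.3, -1.3]
opening: 0.636
t 8.45 [0.6032 0.1114 0.236 ] h 0.047 op 0.636 F [-1.1 -0.3 -1.3] tilt [-0.004 -0.001 -1.   ]
'1 -0 49 0 0.001 -0; 1 -0 49 0 0 -0; 0 -0 50 0 0.001 -0; 0.6 -0.4 49.1 0 0 -0; -0 -0 13 0 0 -0'
'-0 -0 13 0 0 -0'
```

View pics/w3.png

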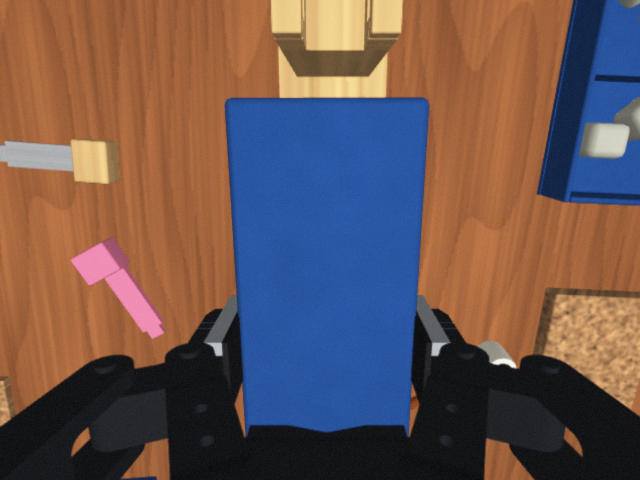

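```bash
python3 -c "
from plan import *
C=camT('wrist')
print(p2w('wrist',[(279,90),(387,90)],.01,C).round(4), p2w('wrist',[(304,50),(368,50),],.13,C).round(4))
s=np.load('stand.npy');c,n=np.cos(s[2]),np.sin(s[2])
for P in [(-.045,.161,.01),(.045,.161,.01),(-.016,.109,.13),(.016,.109,.13)]:
  print(w2p('wrist',[(s[0]+c*P[0]-n*P[1],s[1]+n*P[0]+c*P[1],P[2])],C).round(1))
"
```

```text
[[0.5592 0.2076 0.01  ]
 [0.6506 0.2116 0.01  ]] [[0.5866 0.2195 0.13  ]
 [0.6223 0.221  0.13  ]]
[[273.2   5. ]]
[[385.2   5. ]]
[[301.3  47.3]]
[[358.7  47.2]]
```

```bash
python3 -m crank '1 0 49 0 0.001 0; 1 0 49 0 0 0; 1 0 50 0 0.001 0; 1 -0.4 49 0 0 0; 0 0 0 0 0 0'
python3 -m crank '0 0 13 0 0 0; 0 0 11 0 0 0; 0 0 0 0 0 0; 0 0 0 0 0 0'
python3 -c "
from plan import *
show()"
```

```text
time: 9.18
eef_pos: [0.604, 0.1108, 0.0362]
tcp_rot: [1.0, 0.023, -0.005, 0.0]
contact_force: [-0.1, -1.2, -1.3]
opening: 0.642
time: 9.68
eef_pos: [0.609, 0.1124, 0.0183]
tcp_rot: [1.0, 0.024, 0.002, -0.0]
contact_force: [-0.4, 0.6, -1.2]
opening: 0.639
t 9.68 [0.609  0.1124 0.0183] h 0.047 op 0.639 F [-0.4  0.6 -1.2] tilt [ 0.004  0.    -1.   ]
```

```bash
python3 -m crank '0 0 0 0 0 0; 0 0 0 0 0 0'
python3 -c "
from plan import *
show();snap('side','s4')
b=cv2.imread('pics/s4.png')[160:300,260:420];cv2.imwrite('pics/s4z.png',cv2.resize(b,None,fx=5,fy=4))"
```

```text
time: 9.93
eef_pos: [0.6087, 0.1124, 0.0178]
tcp_rot: [1.0, 0.024, 0.001, -0.0]
contact_force: [0.4, 0.0, -1.7]
opening: 0.639
t 9.93 [0.6087 0.1124 0.0178] h 0.047 op 0.639 F [ 0.4  0.  -1.7] tilt [ 0.003  0.    -1.   ]
```

View pics/s4z.png

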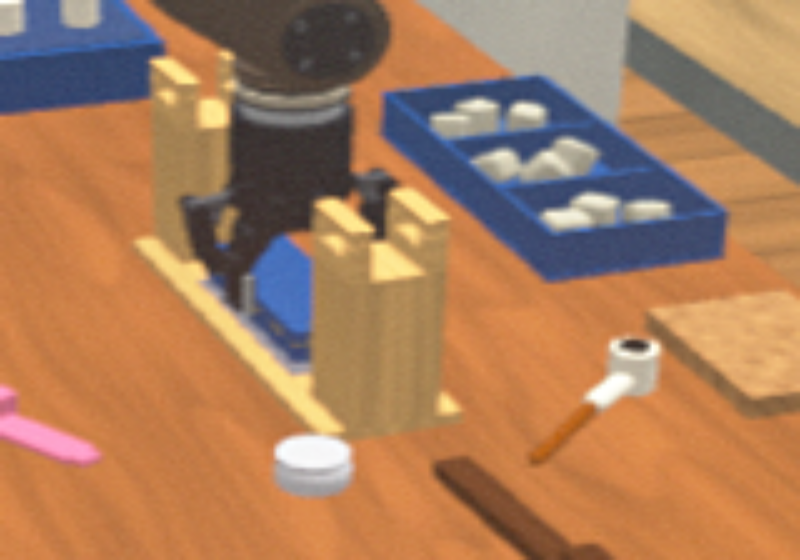

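```bash
python3 -m crank '0 0 3 0 0 0; 0 0 0 0 0 0; 0 0 0 0 0 0'
python3 -m crank '0 0 2 0 0 0; 0 0 0 0 0 0; 0 0 0 0 0 0'
python3 -c "
from plan import *
show()"
```

```text
time: 10.35
eef_pos: [0.6083, 0.1123, 0.0142]
tcp_rot: [1.0, 0.023, 0.001, -0.0]
contact_force: [0.4, 0.9, -1.6]
opening: 0.638
time: 10.72
eef_pos: [0.6084, 0.1123, 0.0123]
tcp_rot: [1.0, 0.024, 0.001, -0.0]
contact_force: [0.9, 0.5, -0.2]
opening: 0.638
t 10.72 [0.6084 0.1123 0.0123] h 0.047 op 0.638 F [ 0.9  0.5 -0.2] tilt [ 0.002  0.    -1.   ]
```

```bash
python3 -m crank '0 0 0 0 0 0; 0 0 0 0 0 0; 0 0 0 0 0 0' 1
python3 -m crank '0 0 -30 0 0 0; 0 0 -45 0 0 0; 0 0 -45 0 0 0; 0 0 -45 0 0 0; 0 0 -45 0 0 0'
python3 -m crank '0 40 0 0 0 0; 0 40 0 0 0 0; 0 10 0 0 0 0; 0 0 0 0 0 0; 0 0 0 0 0 0'
python3 -c "
from plan import *
show(); snap('wrist','w5')"
```

```text
time: 11.1
eef_pos: [0.6086, 0.1123, 0.0126]
tcp_rot: [1.0, 0.023, 0.001, -0.0]
contact_force: [-1.0, -0.3, -0.1]
opening: 1.001
time: 11.72
eef_pos: [0.6078, 0.1123, 0.2239]
tcp_rot: [1.0, 0.023, 0.001, -0.0]
contact_force: [0.3, -0.8, 0.1]
opening: 0.998
time: 12.35
eef_pos: [0.6121, 0.0234, 0.2221]
tcp_rot: [1.0, 0.024, 0.001, -0.0]
contact_force: [0.7, 0.7, -0.0]
opening: 1.0
t 12.35 [0.6121 0.0234 0.2221] h 0.048 op 1.0 F [ 0.7  0.7 -0. ] tilt [ 0.002  0.001 -1.   ]
```

View pics/w5.png

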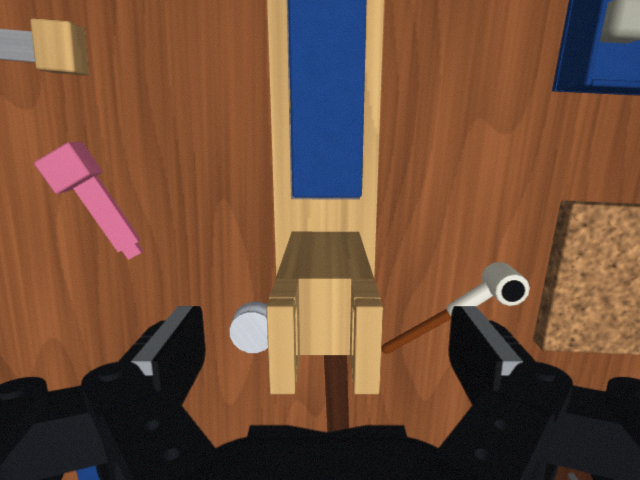

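```bash
python3 -c "
from plan import *
C=camT('wrist')
print('case edge',p2w('wrist',[(291,198),(362,198)],.038,C).round(4))
print('case sides r20',p2w('wrist',[(287,20),(367,20)],.038,C).round(4))
print('base edges',p2w('wrist',[(268,20),(384,20),(275,200),(379,200)],.01,C).round(4))
print('upright top corners',p2w('wrist',[(270,297),(380,297),(269,393),(380,393)],.171,C).round(4))
print('notch floor',p2w('wrist',[(299,279),(351,279),(297,355),(352,355)],.13,C).round(4))
s=np.load('stand.npy');c,n=np.cos(s[2]),np.sin(s[2])
for P in [(0,-.109,.171),(0,-.161,.171),(0,-.075,.038)]:
  print(np.round((s[0]+c*P[0]-n*P[1],s[1]+n*P[0]+c*P[1],P[2]),4))
"
```

```text
case edge [[0.5839 0.0362 0.038 ]
 [0.6408 0.0388 0.038 ]]
case sides r20 [[0.578  0.1645 0.038 ]
 [0.6353 0.1673 0.038 ]]
base edges [[0.5606 0.1701 0.01  ]
 [0.6508 0.1744 0.01  ]
 [0.5678 0.0291 0.01  ]
 [0.6585 0.0334 0.01  ]]
upright top corners [[ 0.5848  0.007   0.171 ]
 [ 0.6407  0.0096  0.171 ]
 [ 0.5849 -0.0493  0.171 ]
 [ 0.6453 -0.0465  0.171 ]]
notch floor [[ 0.5971  0.002   0.13  ]
 [ 0.6288  0.0035  0.13  ]
 [ 0.5974 -0.0499  0.13  ]
 [ 0.6327 -0.0483  0.13  ]]
[0.6108 0.0037 0.171 ]
[ 0.6131 -0.0482  0.171 ]
[0.6092 0.0377 0.038 ]
```

```bash
python3 -c "
from plan import *
plan([(.486,-.445,.25,.047)])"
```

```text
'-15 46 -3 -0 -0 0; -15 46 -3 -0 -0 0; -15 46 -3 -0 -0 0; -15 46 -3 -0 -0 0; -15 46 -3 -0 -0 0'
'-15 46 -3 -0 -0 0; -15 46 -3 -0 -0 0; -14 47 -2 -0 -0.001 0; -15 46 -3 -0 -0 0.001; -14.4 46.9 -2.3 -0 -0.001 0'
```

```bash
python3 -m crank '-15 46 -3 0 0 0; -15 46 -3 0 0 0; -15 46 -3 0 0 0; -15 46 -3 0 0 0; -15 46 -3 0 0 0'
python3 -m crank '-15 46 -3 0 0 0; -15 46 -3 0 0 0; -14 47 -2 0 0 0; -15 46 -3 0 0 0; -14 47 -2 0 0 0'
python3 -m crank '0 0 0 0 0 0; 0 0 0 0 0 0; 0 0 0 0 0 0'
python3 - <<'E'
from meas import *
from plan import *
show(); C=camT('wrist'); im=snap('wrist','w6'); print(top(im,(322,200),.028,C));
E
```

```text
time: 13.02
eef_pos: [0.5479, -0.2112, 0.2374]
tcp_rot: [1.0, 0.024, 0.001, -0.0]
contact_force: [0.0, 1.0, -0.2]
opening: 0.998
time: 13.65
eef_pos: [0.4864, -0.4466, 0.2502]
tcp_rot: [1.0, 0.024, 0.001, -0.0]
contact_force: [-0.0, -0.5, -0.0]
opening: 0.993
time: 14.02
eef_pos: [0.4868, -0.4444, 0.2499]
tcp_rot: [1.0, 0.025, 0.001, -0.0]
contact_force: [-0.6, 0.4, 0.9]
opening: 1.0
t 14.03 [ 0.4868 -0.4444  0.2499] h 0.049 op 1.0 F [-0.6  0.4  0.9] tilt [ 0.002  0.001 -1.   ]
(0.4873, -0.4408, 0.076, (54.5, 147.9))
```

View pics/w6.png

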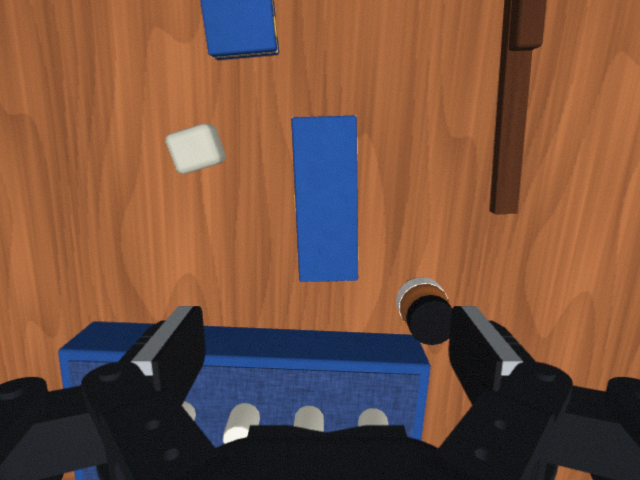

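```bash
python3 -c "
from plan import *
plan([(.4873,-.4408,.04,.076),(.4873,-.4408,.004,.076,18)])"
```

```text
'0 -1 42 -0 -0 -0.005; 0 -1 42 -0 -0.001 -0.005; 0 -1 42 -0 -0 -0.006; 0 -0 42 -0 -0.001 -0.005; 0.4 -0.6 42 -0 -0 -0.006'
'0 0 12 -0 -0 0; 0 0 12 -0 -0 0; 0 0 12 -0 -0 0'
```

```bash
python3 -m crank '0 -1 42 0 0 -0.005; 0 -1 42 0 0 -0.005; 0 -1 42 0 0 -0.006; 0 0 42 0 0 -0.005; 0 -0.6 42 0 0 -0.006'
python3 -m crank '0 0 12 0 0 0; 0 0 12 0 0 0; 0 0 12 0 0 0; 0 0 0 0 0 0'
python3 -m crank '0 0 0 0 0 0; 0 0 0 0 0 0; 0 0 0 0 0 0; 0 0 0 0 0 0; 0 0 0 0 0 0' -1 80
python3 -c "
from plan import *
show()
plan([(.487,-.441,.24,.076),(.6084,.1106,.24,.047)])"
```

```text
time: 14.7
eef_pos: [0.487, -0.4414, 0.0392]
tcp_rot: [0.999, 0.038, 0.001, 0.0]
contact_force: [0.4, -0.5, -0.1]
opening: 1.0
time: 15.2
eef_pos: [0.4863, -0.4424, 0.004]
tcp_rot: [0.999, 0.037, 0.001, -0.0]
contact_force: [-0.1, -0.5, 0.9]
opening: 1.001
time: 15.82
eef_pos: [0.4871, -0.4435, 0.0056]
tcp_rot: [0.999, 0.037, 0.002, 0.001]
contact_force: [0.2, -0.5, 5.7]
opening: 0.635
t 15.82 [ 0.4871 -0.4435  0.0056] h 0.074 op 0.635 F [ 0.2 -0.5  5.7] tilt [ 0.004 -0.002 -1.   ]
'0 -0 -47 0 -0.001 -0; 0 -0 -47 0.001 -0.001 -0.001; 0 -1 -47 0 -0 -0; 0 -1 -47 0.001 -0.001 -0.001; 0.5 -0.1 -46.4 0 -0 -0'
'14 -45 -0 0 -0 0.002; 13 -45 -0 0 -0 0.002; 13 -45 -0 0 -0 0.002; 13 -45 -0 0 -0 0.003; 13 -45 -0 0 -0 0.002'
'13 -45 -0 0 -0 0.003; 13 -45 -0 0 -0 0.002; 13 -45 -0 0 -0 0.003; 13 -46 -0 0 -0 0.002; 13 -46 -0 0 -0 0.003'
'13 -45 -0 0 -0 0.002; 12.1 -45.8 -0.1 0 -0 0.003'
```

```bash
python3 -m crank '0 0 -30 0 0 0; 0 0 -48 0 0 0; 0 0 -52 0 0 0; 0 -1 -52 0 0 0; 0 0 -52 0 0 0'
python3 -m crank '14 -45 0 0 0 0.002; 13 -45 0 0 0 0.002; 13 -45 0 0 0 0.002; 13 -45 0 0 0 0.003; 13 -45 0 0 0 0.002'
python3 -m crank '13 -45 0 0 0 0.002; 13 -45 0 0 0 0.002; 13 -45 0 0 0 0.002; 13 -46 0 0 0 0.003; 13 -46 0 0 0 0.002'
python3 -m crank '13 -45 0 0 0 0.002; 12 -46 0 0 0 0.002; 0 0 0 0 0 0; 0 0 0 0 0 0; 0 0 0 0 0 0'
python3 -c "
from plan import *
show(); snap('wrist','w7')
plan([(.6084,.1100,.075,.046),(.6084,.1100,.048,.046,15)])"
```

```text
time: 16.45
eef_pos: [0.485, -0.4405, 0.2378]
tcp_rot: [0.999, 0.037, 0.0, -0.001]
contact_force: [-0.1, -1.8, -1.0]
opening: 0.638
time: 17.08
eef_pos: [0.5352, -0.2104, 0.2365]
tcp_rot: [1.0, 0.031, -0.0, -0.001]
contact_force: [0.1, 0.8, -1.5]
opening: 0.636
time: 17.7
eef_pos: [0.5866, 0.0197, 0.2366]
tcp_rot: [1.0, 0.026, -0.0, -0.0]
contact_force: [-0.4, -0.7, -1.1]
opening: 0.635
time: 18.32
eef_pos: [0.6074, 0.1089, 0.2377]
tcp_rot: [1.0, 0.023, 0.0, 0.0]
contact_force: [0.1, -0.5, -1.8]
opening: 0.635
t 18.32 [0.6074 0.1089 0.2377] h 0.047 op 0.635 F [ 0.1 -0.5 -1.8] tilt [ 0.001 -0.    -1.   ]
'0 -0 41 0 -0 0; 0 -0 41 0 -0 0; 0 -1 40 0 -0.001 0; 0.7 -0.1 41 0 -0 0; -0 -0 13 0 -0 0'
'-0 -0 14 0 -0 0'
```

View pics/w7.png

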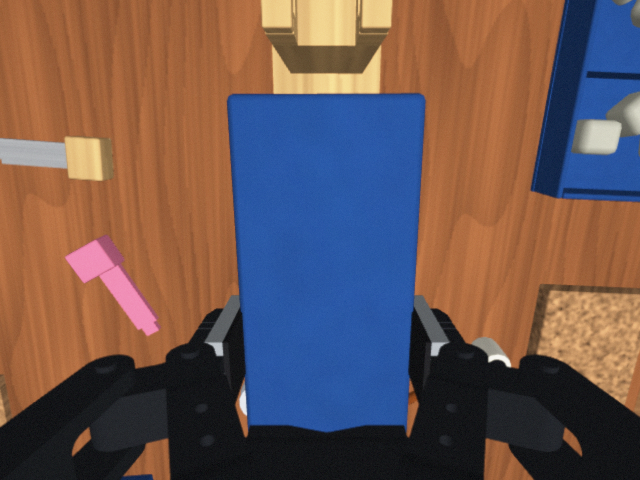

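```bash
python3 -m crank '0 0 41 0 0 0; 0 0 41 0 0 0; 0 -1 40 0 0 0; 0.7 0 41 0 0 0; 0 0 13 0 0 0'
python3 -m crank '0 0 11 0 0 0; 0 0 0 0 0 0; 0 0 0 0 0 0; 0 0 0 0 0 0'
python3 -c "
from plan import *
show()"
```

```text
time: 19.0
eef_pos: [0.6066, 0.1101, 0.0591]
tcp_rot: [1.0, 0.023, -0.002, 0.0]
contact_force: [-0.4, -0.9, -1.6]
opening: 0.636
time: 19.5
eef_pos: [0.6098, 0.1113, 0.0528]
tcp_rot: [1.0, 0.024, 0.002, -0.0]
contact_force: [1.2, -0.9, -2.5]
opening: 0.632
t 19.5 [0.6098 0.1113 0.0528] h 0.048 op 0.632 F [ 1.2 -0.9 -2.5] tilt [ 0.005  0.    -1.   ]
```

```bash
python3 -m crank '-1 1 5 0 0 0; 0 0 0 0 0 0; 0 0 2 0 0 0; 0 0 0 0 0 0; 0 0 0 0 0 0'
python3 -m crank '0 0 2 0 0 0; 0 0 0 0 0 0; 0 0 0 0 0 0'
```

```text
time: 20.12
eef_pos: [0.6079, 0.1102, 0.0443]
tcp_rot: [1.0, 0.024, 0.001, -0.0]
contact_force: [-1.7, -0.4, -1.7]
opening: 0.641
time: 20.5
eef_pos: [0.6083, 0.1102, 0.0435]
tcp_rot: [1.0, 0.024, 0.001, 0.0]
contact_force: [-3.1, -0.8, 5.8]
opening: 0.634
```

Contact (5.8 N). Release, rise and look back.

```bash
python3 -m crank '0 0 0 0 0 0; 0 0 0 0 0 0; 0 0 0 0 0 0' 1
python3 -m crank '0 0 -30 0 0 0; 0 0 -45 0 0 0; 0 0 -45 0 0 0; 0 0 -45 0 0 0; 0 0 -20 0 0 0'
python3 -m crank '0 40 0 0 0 0; 0 40 0 0 0 0; 0 10 0 0 0 0; 0 0 0 0 0 0; 0 0 0 0 0 0'
python3 -c "
from plan import *
show(); snap('wrist','w8')
plan([(.42,-.265,.25,.132)])"
```

```text
time: 20.88
eef_pos: [0.6079, 0.1102, 0.0421]
tcp_rot: [1.0, 0.024, 0.001, -0.0]
contact_force: [-0.0, -0.2, 0.1]
opening: 1.0
time: 21.5
eef_pos: [0.6088, 0.1102, 0.2307]
tcp_rot: [1.0, 0.024, 0.004, 0.0]
contact_force: [-0.5, -0.1, 0.7]
opening: 1.0
time: 22.12
eef_pos: [0.6116, 0.0213, 0.2267]
tcp_rot: [1.0, 0.024, 0.001, -0.0]
contact_force: [0.5, 0.8, 0.8]
opening: 1.001
t 22.12 [0.6116 0.0213 0.2267] h 0.049 op 1.001 F [0.5 0.8 0.8] tilt [ 0.001  0.001 -1.   ]
'-29 40 -3 -0 -0 -0.012; -30 39 -3 -0 -0 -0.012; -30 39 -3 -0 -0 -0.012; -31 38 -4 -0 -0 -0.012; -31 38 -3 -0 -0 -0.012'
'-32 38 -4 -0 -0.001 -0.011; -32.2 36.9 -3.5 -0 -0 -0.012'
```

View pics/w8.png

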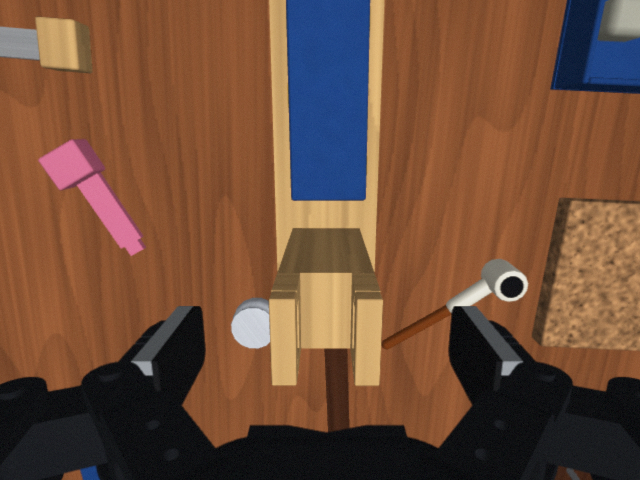

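```bash
python3 -m crank '-29 40 -3 0 0 -0.012; -30 39 -3 0 0 -0.012; -30 39 -3 0 0 -0.012; -31 38 -4 0 0 -0.012; -31 38 -3 0 0 -0.012'
python3 -m crank '-32 38 -4 0 0 -0.011; -38 37 -3 0 0 -0.012; 0 0 0 0 0 0; 0 0 0 0 0 0; 0 0 0 0 0 0'
python3 - <<'E'
from meas import *
from plan import *
show(); C=camT('wrist'); im=snap('wrist','w9'); r=top(im,(322,220),.028,C); print(r)
plan([(r[0],r[1],.04,r[2]),(r[0],r[1],.005,r[2],18)])
E
```

```text
time: 22.8
eef_pos: [0.4746, -0.1843, 0.2434]
tcp_rot: [0.998, 0.055, 0.001, 0.0]
contact_force: [0.0, -0.2, -0.3]
opening: 0.998
time: 23.42
eef_pos: [0.4148, -0.2654, 0.2498]
tcp_rot: [0.998, 0.067, 0.001, -0.0]
contact_force: [0.5, 0.5, 0.2]
opening: 1.001
t 23.43 [ 0.4148 -0.2654  0.2498] h 0.133 op 1.001 F [0.5 0.5 0.2] tilt [ 0.002  0.001 -1.   ]
(0.4053, -0.2655, 0.132, (54.3, 107.2))
'-2 -0 42 -0 -0 0; -2 -0 42 -0 -0 0; -2 -0 42 -0 -0.001 0; -2 -1 42 -0 -0 0.001; -1.7 -0.1 41.7 -0 -0.001 0'
'-0 -0 18 -0 0 0; -0 -0 17 -0 0 0'
```

View pics/w9.png

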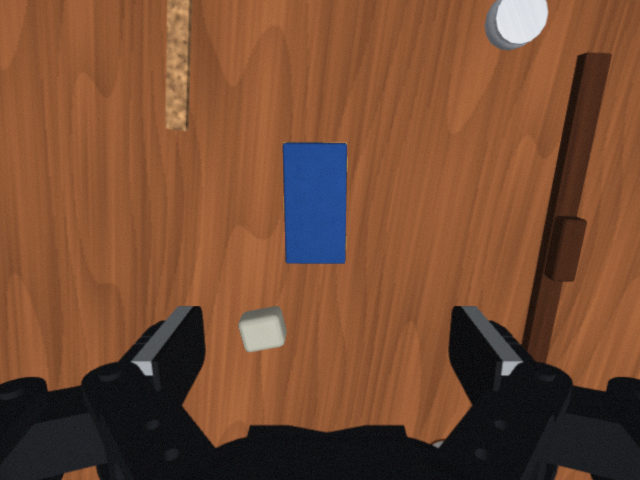

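```bash
python3 -m crank '-2 0 42 0 0 0; -2 0 42 0 0 0; -2 0 42 0 0 0; -2 -1 42 0 0 0; -1.7 0 42 0 0 0'
python3 -m crank '0 0 18 0 0 0; 0 0 17 0 0 0; 0 0 0 0 0 0; 0 0 0 0 0 0'
python3 -m crank '0 0 0 0 0 0; 0 0 0 0 0 0; 0 0 0 0 0 0; 0 0 0 0 0 0; 0 0 0 0 0 0' -1 80
python3 -c "
from plan import *
show()
plan([(.4053,-.2655,.25,.132),(.6084,.1106,.25,.047)])"
```

```text
time: 24.1
eef_pos: [0.4054, -0.266, 0.0387]
tcp_rot: [0.998, 0.066, 0.001, 0.0]
contact_force: [1.0, 0.2, 0.2]
opening: 0.999
time: 24.6
eef_pos: [0.4056, -0.2673, 0.0057]
tcp_rot: [0.998, 0.066, 0.002, 0.001]
contact_force: [0.3, 0.3, -0.1]
opening: 1.001
time: 25.22
eef_pos: [0.4058, -0.2679, 0.0062]
tcp_rot: [0.998, 0.065, 0.002, 0.001]
contact_force: [-0.4, 0.3, 6.6]
opening: 0.635
t 25.23 [ 0.4058 -0.2679  0.0062] h 0.131 op 0.635 F [-0.4  0.3  6.6] tilt [ 0.004 -0.002 -1.   ]
'0 -0 -49 0 -0.001 -0; 0 -0 -49 0.001 -0.001 -0; 0 -1 -49 0 -0.001 -0; 0 -0 -48 0.001 -0 -0.001; 0.3 -1 -48.8 0 -0.001 -0'
'28 -38 -0 0 0 0.009; 28 -39 -0 0 0 0.009; 27 -39 -0 0 0 0.01; 27 -39 -0 0 0 0.009; 26 -40 -0 0 0 0.01'
'26 -40 -0 0 0 0.009; 26 -40 -0 0 0 0.01; 25 -40 -0 0 0 0.009; 24.7 -40.1 -0.2 0 0 0.01'
```

```bash
python3 -m crank '0 0 -30 0 0 0; 0 0 -49 0 0 0; 0 0 -55 0 0 0; 0 0 -55 0 0 0; 0 -1 -55 0 0 0'
python3 -m crank '28 -38 0 0 0 0.009; 28 -39 0 0 0 0.009; 27 -39 0 0 0 0.01; 27 -39 0 0 0 0.009; 26 -40 0 0 0 0.01'
python3 -m crank '26 -40 0 0 0 0.009; 26 -40 0 0 0 0.01; 25 -40 0 0 0 0.009; 25 -40 0 0 0 0.01; 0 0 0 0 0 0'
python3 -m crank '0 0 0 0 0 0; 0 0 0 0 0 0; 0 0 0 0 0 0'
python3 -c "
from plan import *
show(); snap('wrist','w10')
plan([(.6084,.1102,.1,.046),(.6084,.1102,.08,.046,15)])"
```

```text
time: 25.85
eef_pos: [0.4035, -0.2654, 0.25]
tcp_rot: [0.998, 0.065, 0.001, -0.0]
contact_force: [1.0, -0.4, -1.1]
opening: 0.638
time: 26.48
eef_pos: [0.5174, -0.0553, 0.2484]
tcp_rot: [0.999, 0.042, 0.0, -0.0]
contact_force: [0.4, -0.0, -0.9]
opening: 0.633
time: 27.1
eef_pos: [0.6081, 0.1125, 0.248]
tcp_rot: [1.0, 0.025, 0.0, -0.0]
contact_force: [0.5, -0.4, -1.3]
opening: 0.635
time: 27.48
eef_pos: [0.6077, 0.1089, 0.2494]
tcp_rot: [1.0, 0.022, 0.001, 0.0]
contact_force: [0.7, -0.6, -0.3]
opening: 0.635
t 27.48 [0.6077 0.1089 0.2494] h 0.045 op 0.635 F [ 0.7 -0.6 -0.3] tilt [ 0.002 -0.    -1.   ]
'0 -0 50 0 -0.001 -0; 0 -1 50 0 -0.001 -0.001; 0.4 -0.1 49.5 0 -0 -0; 0 -0 10 0 -0 -0; 0 -0 10 0 -0 -0'
```

View pics/w10.png

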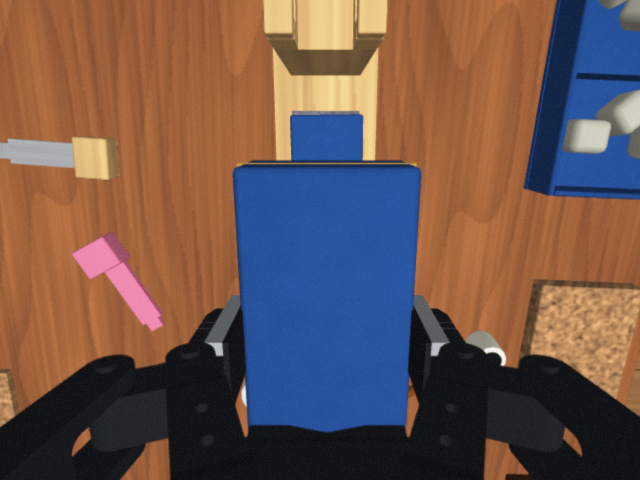

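```bash
python3 -m crank '0 0 50 0 0 0; 0 -1 50 0 0 0; 0.4 0 50 0 0 0; 0 0 10 0 0 0; 0 0 0 0 0 0'
python3 -m crank '0 0 8 0 0 0; 0 0 0 0 0 0; 0 0 0 0 0 0'
python3 -m crank '0 0 0 0 0 0; 0 0 0 0 0 0'
```

```text
time: 28.15
eef_pos: [0.6091, 0.1107, 0.09]
tcp_rot: [1.0, 0.023, 0.001, -0.0]
contact_force: [0.8, -0.3, -0.2]
opening: 0.638
time: 28.52
eef_pos: [0.6093, 0.111, 0.0825]
tcp_rot: [1.0, 0.023, 0.002, -0.0]
contact_force: [0.6, 0.2, -1.8]
opening: 0.634
time: 28.78
eef_pos: [0.6088, 0.111, 0.0816]
tcp_rot: [1.0, 0.023, 0.001, -0.0]
contact_force: [-0.8, -0.5, -1.4]
opening: 0.636
```

```bash
python3 -m crank '0 0.8 6 0 0 0; 0 0 0 0 0 0; 0 0 2 0 0 0; 0 0 0 0 0 0; 0 0 0 0 0 0'
python3 -m crank '0 0 1.5 0 0 0; 0 0 0 0 0 0; 0 0 0 0 0 0'
```

```text
time: 29.4
eef_pos: [0.6088, 0.1102, 0.0734]
tcp_rot: [1.0, 0.023, 0.001, -0.0]
contact_force: [0.5, 0.5, -1.5]
opening: 0.633
time: 29.78
eef_pos: [0.6091, 0.1102, 0.0723]
tcp_rot: [1.0, 0.023, 0.001, -0.0]
contact_force: [-0.3, 0.6, 1.6]
opening: 0.636
```

```bash
python3 -m crank '0 0 0 0 0 0; 0 0 0 0 0 0; 0 0 0 0 0 0' 1
python3 -m crank '0 0 -30 0 0 0; 0 0 -45 0 0 0; 0 0 -45 0 0 0; 0 0 -40 0 0 0; 0 0 0 0 0 0'
python3 -m crank '0 40 0 0 0 0; 0 40 0 0 0 0; 0 10 0 0 0 0; 0 0 0 0 0 0; 0 0 0 0 0 0'
python3 -c "
from plan import *
show(); snap('wrist','w11')"
```

```text
time: 30.15
eef_pos: [0.6087, 0.1101, 0.0717]
tcp_rot: [1.0, 0.023, 0.001, -0.0]
contact_force: [-0.9, -0.5, -1.1]
opening: 0.997
time: 30.78
eef_pos: [0.6108, 0.1102, 0.237]
tcp_rot: [1.0, 0.023, 0.006, 0.0]
contact_force: [1.2, 0.2, 0.4]
opening: 1.001
time: 31.4
eef_pos: [0.6123, 0.0213, 0.2312]
tcp_rot: [1.0, 0.023, 0.001, -0.0]
contact_force: [-0.0, 0.1, -0.4]
opening: 0.996
t 31.4 [0.6123 0.0213 0.2312] h 0.047 op 0.996 F [-0.   0.1 -0.4] tilt [ 0.001  0.001 -1.   ]
```

View pics/w11.png

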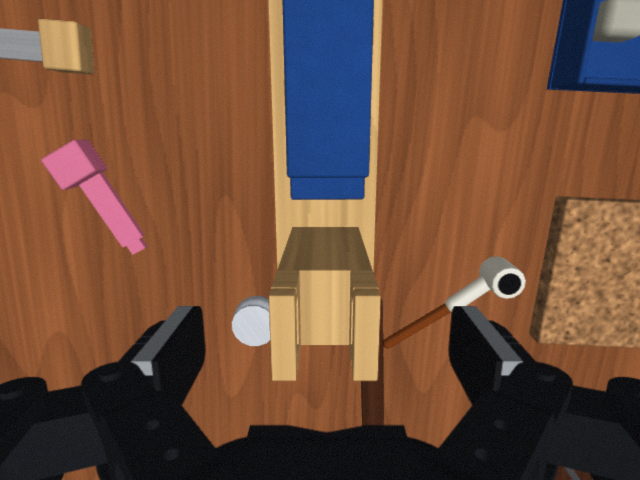

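```bash
python3 -m crank '0 45 -5 0 0 0; 0 45 -5 0 0 0; 0 45 -5 0 0 0; 0 45 -5 0 0 0; 0 45 -5 0 0 0'
python3 -m crank '0 45 -5 0 0 0; 0 45 -5 0 0 0; 0 0 0 0 0 0; 0 0 0 0 0 0; 0 0 0 0 0 0'
python3 -c "
from plan import *
show(); snap('wrist','w12');snap('scene','c12');snap('side','s12')"
```

```text
time: 32.08
eef_pos: [0.6232, -0.2047, 0.257]
tcp_rot: [1.0, 0.024, 0.001, -0.0]
contact_force: [0.4, 0.9, -0.2]
opening: 1.0
time: 32.7
eef_pos: [0.6272, -0.2926, 0.2666]
tcp_rot: [1.0, 0.024, 0.001, -0.0]
contact_force: [-0.6, 0.7, 0.6]
opening: 1.002
t 32.7 [ 0.6272 -0.2926  0.2666] h 0.048 op 1.002 F [-0.6  0.7  0.6] tilt [ 0.002  0.001 -1.   ]
```

View pics/w12.png

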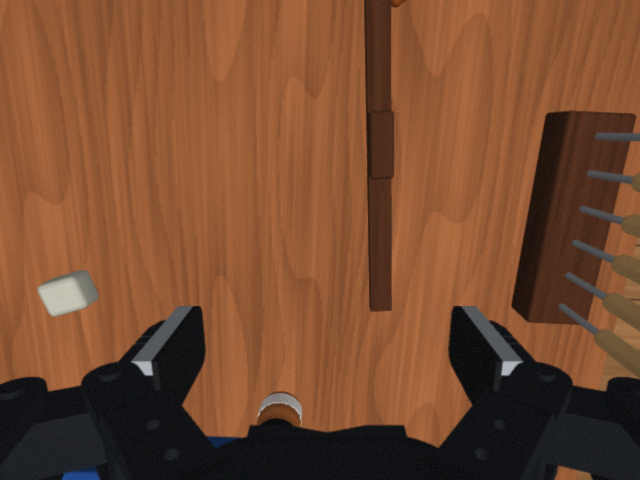

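View pics/s12.png

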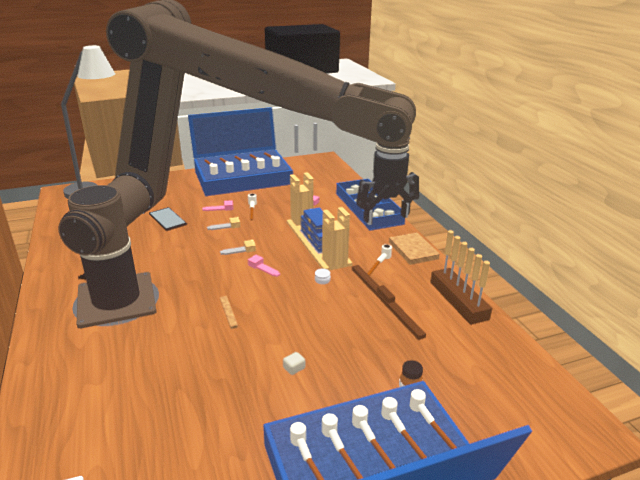

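```bash
python3 -c "
from plan import *
C=camT('wrist')
b=cv2.imread('pics/w12.png')[90:330,330:430];cv2.imwrite('pics/w12z.png',cv2.resize(b,None,fx=5,fy=2.5,interpolation=2))
print(p2w('wrist',[(369,111),(393,111),(369,178),(394,178)],.032,C).round(4));print(p2w('wrist',[(370,310),(391,310),(365,0),(390,0)],.014,C).round(4))"
```

```text
[[ 0.6616 -0.2091  0.032 ]
 [ 0.6826 -0.2081  0.032 ]
 [ 0.666  -0.2673  0.032 ]
 [ 0.6888 -0.2662  0.032 ]]
[[ 0.6792 -0.4064  0.014 ]
 [ 0.7012 -0.4054  0.014 ]
 [ 0.6532 -0.1181  0.014 ]
 [ 0.6746 -0.1172  0.014 ]]
```

View pics/w12z.png

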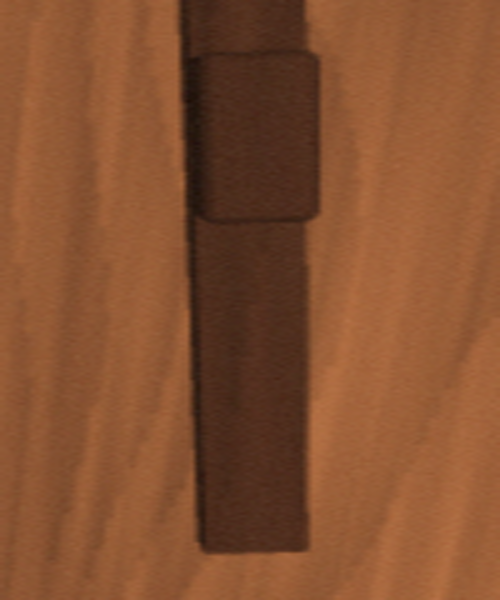

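```bash
python3 -c "
from plan import *
plan([(.675,-.237,.06,.091),(.675,-.237,.006,.091,20)])"
```

```text
'10 -11 41 -0 -0 -0.009; 10 -11 41 -0 -0 -0.009; 10 -10 42 -0 -0.001 -0.008; 10 -11 41 -0 -0 -0.009; 11 -9.9 42 -0 -0.001 -0.008'
'0 -0 18 -0 0 -0; 0 -0 18 -0 0 -0; 0 -0 18 -0 0 -0'
```

```bash
python3 -m crank '10 -11 41 0 0 -0.009; 10 -11 41 0 0 -0.009; 10 -10 42 0 0 -0.008; 10 -11 41 0 0 -0.009; 11 -10 42 0 0 -0.008' 0.3
python3 -m crank '0 0 0 0 0 0; 0 0 0 0 0 0'
python3 -c "
from plan import *
show(); snap('wrist','w13')"
```

```text
time: 33.48
eef_pos: [0.6754, -0.2373, 0.059]
tcp_rot: [0.999, 0.045, 0.001, 0.0]
contact_force: [0.6, 0.2, 0.7]
opening: 0.652
time: 33.72
eef_pos: [0.6757, -0.2387, 0.0617]
tcp_rot: [0.999, 0.045, 0.002, 0.001]
contact_force: [-0.6, -0.0, 0.7]
opening: 0.65
t 33.73 [ 0.6757 -0.2387  0.0617] h 0.089 op 0.65 F [-0.6 -0.   0.7] tilt [ 0.004 -0.001 -1.   ]
```

View pics/w13.png

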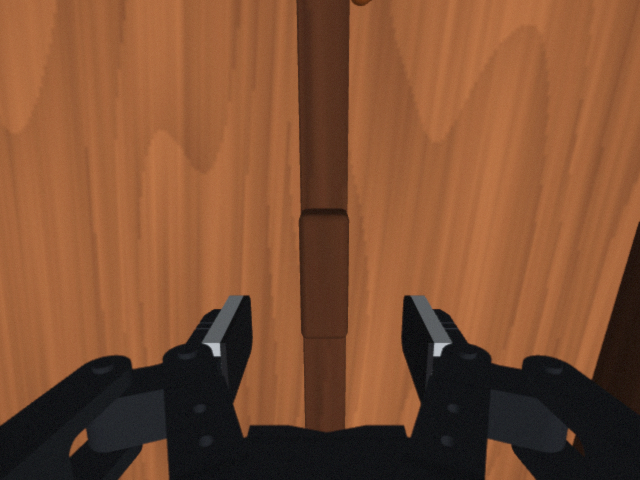

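```bash
python3 -m crank '0 -1 20 0 0 0; 0 0 20 0 0 0; 0 0 15 0 0 0; 0 0 0 0 0 0; 0 0 0 0 0 0'
python3 -m crank '0 0 0 0 0 0; 0 0 0 0 0 0; 0 0 0 0 0 0; 0 0 0 0 0 0; 0 0 0 0 0 0' -1 90
python3 -c "
from plan import *
show(); snap('wrist','w14')"
```

```text
time: 34.4
eef_pos: [0.6751, -0.2374, 0.005]
tcp_rot: [0.999, 0.044, 0.001, 0.0]
contact_force: [-0.4, -0.2, -0.1]
opening: 0.65
time: 35.02
eef_pos: [0.6758, -0.2376, 0.0062]
tcp_rot: [0.999, 0.045, 0.002, 0.0]
contact_force: [0.0, 1.1, 4.5]
opening: 0.242
t 35.02 [ 0.6758 -0.2376  0.0062] h 0.089 op 0.242 F [0.  1.1 4.5] tilt [ 0.004 -0.001 -1.   ]
```

View pics/w14.png

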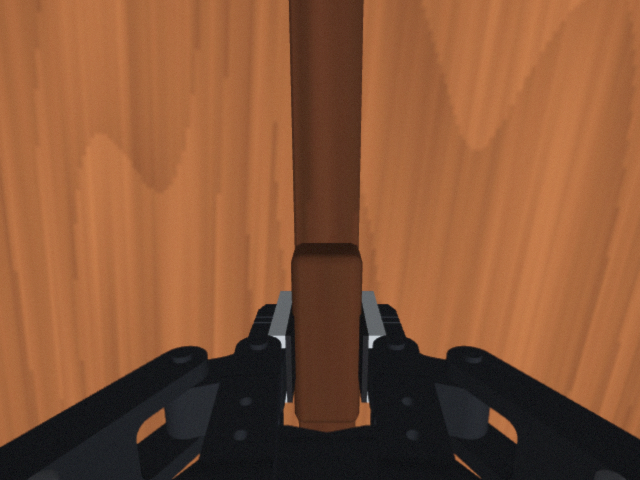

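```bash
python3 -c "
from plan import *
C=camT('wrist')
print(p2w('wrist',[(327,247),(328,421)],.032,C).round(4))
plan([(.675,-.238,.26,.089),(.6084,.112,.26,.047)])"
```

```text
[[ 0.6735 -0.2043  0.032 ]
 [ 0.6792 -0.2648  0.032 ]]
'0 0 -42 0 -0.001 -0; -0 0 -42 0 -0.001 -0; -0 0 -42 0 -0 -0; -0 0 -43 0 -0.001 -0; -0 0 -42 0.001 -0 -0'
'-0.3 0.6 -42.8 0 -0.001 -0; -4 -44 -0 0 0 0.005; -5 -44 -0 0 0 0.005; -5 -44 -0 0 0 0.005; -5 -44 -0 0 0 0.005'
'-5 -45 -0 0 0 0.005; -6 -44 -0 0 0 0.006; -6 -44 -0 0 0 0.005; -5.6 -44.9 -0 0 0 0.006'
```

```bash
python3 -m crank '0 0 -20 0 0 0; 0 0 -40 0 0 0; 0 0 -45 0 0 0; 0 0 -50 0 0 0; 0 0 -50 0 0 0'
python3 -m crank '0 0 -50 0 0 0; -4 -44 0 0 0 0.005; -5 -44 0 0 0 0.005; -5 -44 0 0 0 0.005; -5 -44 0 0 0 0.005'
python3 -m crank '-5 -44 0 0 0 0.005; -6 -44 0 0 0 0.006; -6 -44 0 0 0 0.005; -6 -43 0 0 0 0.006; 0 0 0 0 0 0'
python3 -m crank '0 0 0 0 0 0; 0 0 0 0 0 0; 0 0 0 0 0 0'
python3 -c "
from plan import *
show(); snap('wrist','w15');snap('side','s15')"
```

```text
time: 35.7
eef_pos: [0.6736, -0.2368, 0.2109]
tcp_rot: [0.999, 0.044, 0.0, -0.0]
contact_force: [-0.1, -0.8, -2.3]
opening: 0.243
time: 36.33
eef_pos: [0.6399, -0.0619, 0.2595]
tcp_rot: [0.999, 0.034, 0.0, -0.0]
contact_force: [-0.2, -0.1, -0.9]
opening: 0.238
time: 36.95
eef_pos: [0.606, 0.1126, 0.2595]
tcp_rot: [1.0, 0.026, 0.0, -0.0]
contact_force: [-0.1, -0.9, -1.4]
opening: 0.246
time: 37.33
eef_pos: [0.6077, 0.1088, 0.2597]
tcp_rot: [1.0, 0.023, 0.001, 0.0]
contact_force: [-0.0, 0.2, -1.7]
opening: 0.241
t 37.33 [0.6077 0.1088 0.2597] h 0.045 op 0.241 F [-0.   0.2 -1.7] tilt [ 0.002 -0.    -1.   ]
```

View pics/w15.png

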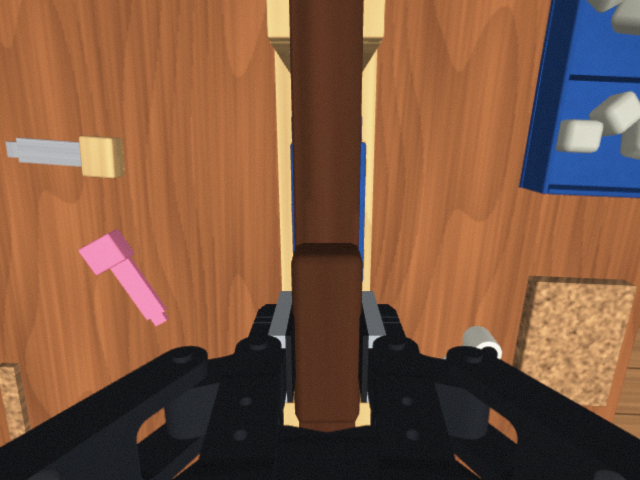

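View pics/s15.png

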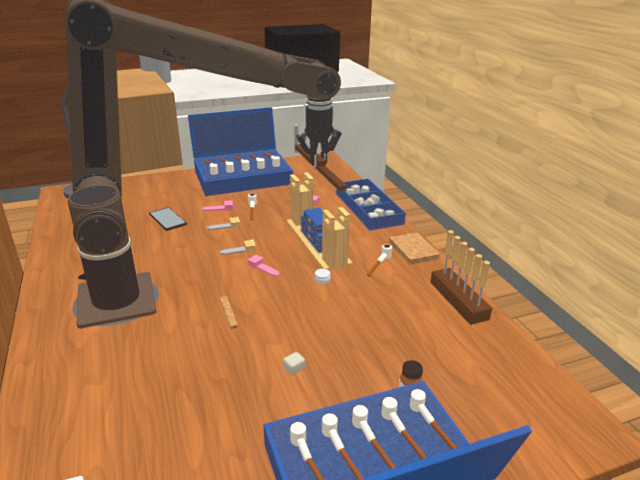

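```bash
python3 -m crank '0 0 25 0 0 0; 0 0 25 0 0 0; 0 0 20 0 0 0; 0 0 0 0 0 0; 0 0 0 0 0 0'
python3 -c "
from plan import *
show(); snap('wrist','w16');snap('scene','c16')
s=cv2.imread('pics/c16.png')[200:340,290:450];cv2.imwrite('pics/c16z.png',cv2.resize(s,None,fx=5,fy=4))"
```

```text
time: 38.05
eef_pos: [0.6083, 0.1098, 0.1908]
tcp_rot: [1.0, 0.023, 0.002, 0.0]
contact_force: [0.4, 0.1, -1.6]
opening: 0.236
t 38.05 [0.6083 0.1098 0.1908] h 0.047 op 0.236 F [ 0.4  0.1 -1.6] tilt [ 0.004  0.    -1.   ]
```

View pics/w16.png

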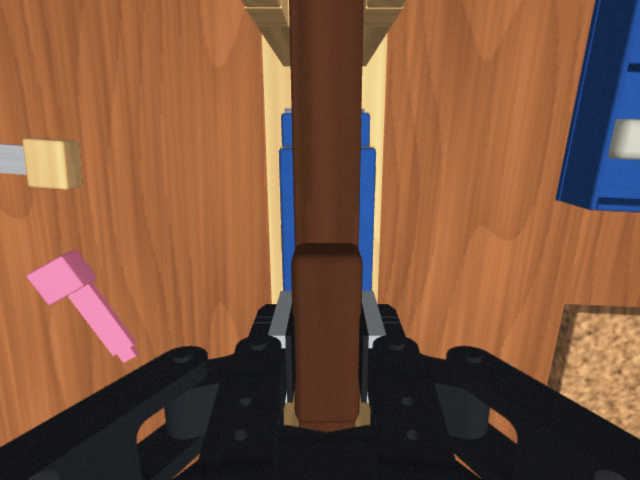

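View pics/c16z.png

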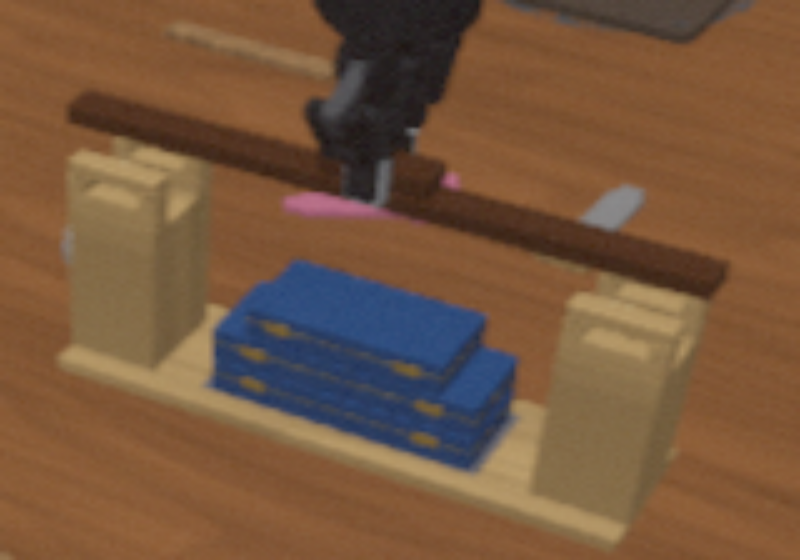

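```bash
python3 -m crank '0 0 12 0 0 0; 0 0 12 0 0 0; 0 0 12 0 0 0; 0 0 8 0 0 0; 0 0 0 0 0 0'
python3 -m crank '0 0 0 0 0 0; 0 0 5 0 0 0; 0 0 0 0 0 0; 0 0 2 0 0 0; 0 0 0 0 0 0'
python3 -m crank '0 0 0 0 0 0; 0 0 0 0 0 0'
```

```text
time: 38.78
eef_pos: [0.6071, 0.1099, 0.1444]
tcp_rot: [1.0, 0.024, -0.0, -0.0]
contact_force: [-0.1, 0.3, -3.1]
opening: 0.239
time: 39.4
eef_pos: [0.6077, 0.1099, 0.1387]
tcp_rot: [1.0, 0.024, 0.001, -0.0]
contact_force: [-0.7, 0.0, -1.9]
opening: 0.242
time: 39.65
eef_pos: [0.6078, 0.1099, 0.1389]
tcp_rot: [1.0, 0.023, 0.001, -0.0]
contact_force: [-0.7, 0.1, -2.1]
opening: 0.24
```

```bash
python3 -m crank '0 0 2 0 0 0; 0 0 0 0 0 0; 0 0 0 0 0 0'
python3 -m crank '0 0 1.5 0 0 0; 0 0 0 0 0 0; 0 0 0 0 0 0'
```

```text
time: 40.02
eef_pos: [0.6077, 0.1099, 0.1367]
tcp_rot: [1.0, 0.023, 0.001, -0.0]
contact_force: [-0.1, -0.4, -2.2]
opening: 0.239
time: 40.4
eef_pos: [0.6081, 0.1099, 0.1361]
tcp_rot: [1.0, 0.024, 0.001, 0.0]
contact_force: [-1.3, -0.4, 2.8]
opening: 0.238
```

```bash
python3 -m crank '0 0 0 0 0 0; 0 0 0 0 0 0; 0 0 0 0 0 0' 0.3
python3 -m crank '0 0 -20 0 0 0; 0 0 -40 0 0 0; 0 0 -40 0 0 0; 0 0 -40 0 0 0; 0 0 -20 0 0 0'
python3 -m crank '0 0 0 0 0 0; 0 0 0 0 0 0'
python3 -c "
from plan import *
show(); snap('wrist','w17');snap('scene','c17');snap('side','s17')
s=cv2.imread('pics/c17.png')[200:340,290:450];s2=cv2.imread('pics/s17.png')[160:280,270:370];cv2.imwrite('pics/c17z.png',np.hstack([cv2.resize(s,(480,420)),cv2.resize(s2,(310,420))]))"
```

```text
time: 40.78
eef_pos: [0.6078, 0.1099, 0.1351]
tcp_rot: [1.0, 0.023, 0.001, -0.0]
contact_force: [-1.5, 0.6, -0.3]
opening: 0.647
time: 41.4
eef_pos: [0.6085, 0.1099, 0.3001]
tcp_rot: [1.0, 0.024, 0.004, 0.0]
contact_force: [0.7, -0.1, 0.5]
opening: 0.647
time: 41.65
eef_pos: [0.6066, 0.1099, 0.2932]
tcp_rot: [1.0, 0.024, -0.001, -0.0]
contact_force: [0.4, -0.1, -0.9]
opening: 0.655
t 41.65 [0.6066 0.1099 0.2932] h 0.047 op 0.655 F [ 0.4 -0.1 -0.9] tilt [-0.001  0.    -1.   ]
```

View pics/c17z.png

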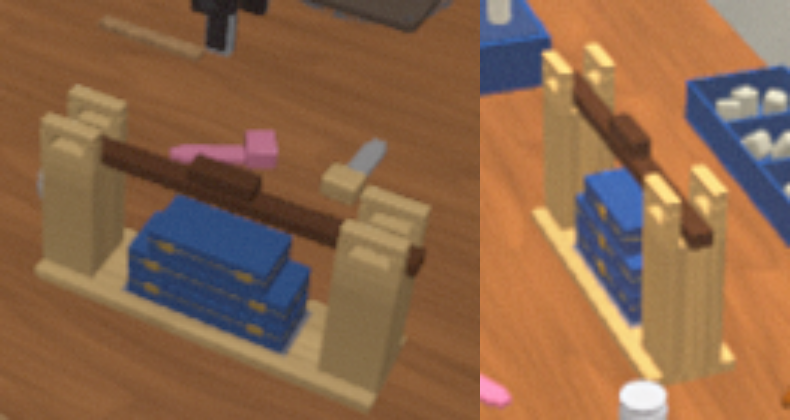

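View pics/w17.png

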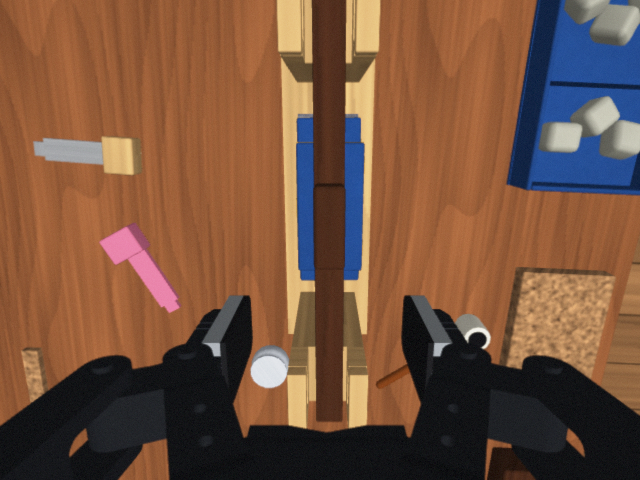

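```bash
python3 -c "
from plan import *
C=camT('wrist')
print('handle',p2w('wrist',[(315,186),(345,186),(313,268),(345,268)],.162,C).mean(0).round(4))
print('bar end',p2w('wrist',[(328,421)],.144,C).round(4),'upright tops',p2w('wrist',[(278,53),(379,53),(288,427),(367,427),(290,369),(366,369)],.171,C).round(4))
print('key grip',p2w('wrist',[(103,138),(140,138),(141,174),(103,173)],.022,C).round(4))
print('blade',p2w('wrist',[(34,149),(103,153)],.006,C).round(4))
"
```

```text
handle [0.609  0.1117 0.162 ]
bar end [[ 0.616  -0.0582  0.144 ]] upright tops [[ 0.5732  0.2189  0.171 ]
 [ 0.633   0.2217  0.171 ]
 [ 0.5847 -0.0433  0.171 ]
 [ 0.6448 -0.0404  0.171 ]
 [ 0.5851  0.0068  0.171 ]
 [ 0.6405  0.0094  0.171 ]]
key grip [[0.3863 0.1582 0.022 ]
 [0.4222 0.16   0.022 ]
 [0.4206 0.1251 0.022 ]
 [0.3829 0.1242 0.022 ]]
blade [[0.307  0.1432 0.006 ]
 [0.3764 0.1426 0.006 ]]
```

```bash
python3 -c "
from plan import *
C=camT('wrist')
print('pink',p2w('wrist',[(101,243),(135,225),(150,243),(116,262),(175,305)],.02,C).round(3))
plan([(.47,.142,.23,1.56)])"
```

```text
pink [[ 0.373  0.051  0.02 ]
 [ 0.41   0.072  0.02 ]
 [ 0.424  0.053  0.02 ]
 [ 0.386  0.03   0.02 ]
 [ 0.446 -0.016  0.02 ]]
'-15 -4 7 -0 0 -0.168; -14 -7 7 -0 0 -0.168; -13 -9 7 -0 0 -0.168; -11 -11 7 -0 0 -0.168; -9 -13 7 -0 0 -0.168'
'-7 -14 7 -0 0 -0.168; -4 -15 7 -0.001 0 -0.168; -2 -15 7 -0.001 0 -0.169; 0.7 -15.6 7.1 -0 0.001 -0.168'
```

```bash
python3 -m crank '-15 -4 7 0 0 -0.168; -14 -7 7 0 0 -0.168; -13 -9 7 0 0 -0.168; -11 -11 7 0 0 -0.168; -9 -13 7 0 0 -0.168' 0.4
python3 -m crank '-7 -14 7 0 0 -0.168; -4 -15 7 0 0 -0.168; -2 -15 7 0 0 -0.169; 1 -16 7 0 0 -0.168; 0 0 0 0 0 0'
python3 -m crank '0 0 0 0 0 0; 0 0 0 0 0 0'
python3 -c "
from plan import *
show(); snap('wrist','w18')"
```

```text
time: 42.42
eef_pos: [0.5303, 0.128, 0.2586]
tcp_rot: [0.902, 0.432, -0.0, -0.0]
contact_force: [-0.1, -0.0, 0.6]
opening: 0.699
time: 43.05
eef_pos: [0.4693, 0.1425, 0.2304]
tcp_rot: [0.711, 0.703, -0.0, -0.0]
contact_force: [0.1, -1.4, -0.6]
opening: 0.697
time: 43.3
eef_pos: [0.4714, 0.1422, 0.2323]
tcp_rot: [0.711, 0.703, 0.001, 0.001]
contact_force: [0.0, -0.0, -0.0]
opening: 0.701
t 43.3 [0.4714 0.1422 0.2323] h 1.558 op 0.701 F [ 0. -0. -0.] tilt [ 0.003  0.    -1.   ]
```

View pics/w18.png

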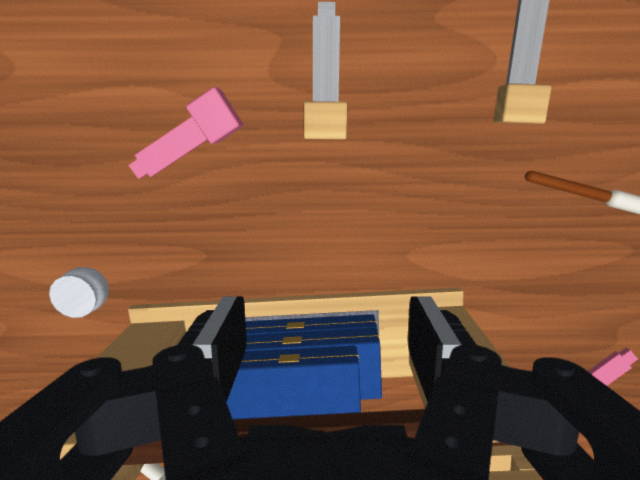

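```bash
python3 -c "
from plan import *
C=camT('wrist')
b=cv2.imread('pics/w18.png');cv2.imwrite('pics/w18z.png',np.hstack([cv2.resize(b[0:150,280:380],(400,600)),cv2.resize(b[0:150,470:570],(400,600))]))
print('k1 grip',p2w('wrist',[(305,102),(346,102),(347,138),(304,138)],.022,C).round(4))
print('k1 blade',p2w('wrist',[(326,16),(326.5,100)],.006,C).round(4))
"
```

```text
k1 grip [[0.3838 0.1257 0.022 ]
 [0.3842 0.159  0.022 ]
 [0.4126 0.1599 0.022 ]
 [0.4122 0.124  0.022 ]]
k1 blade [[0.3175 0.1436 0.006 ]
 [0.3815 0.1432 0.006 ]]
```

View pics/w18z.png

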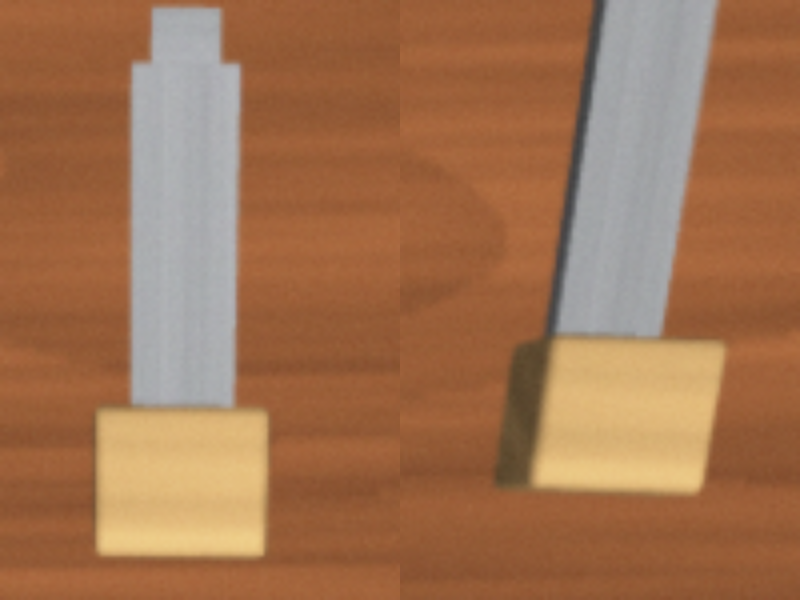

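```bash
python3 -c "
from plan import *
plan([(.403,.1425,.06,1.558),(.403,.1425,.004,1.558,20)])"
```

```text
'-0 -17 43 0.001 -0 0; -0 -17 43 0 -0 0; -0 -17 43 0.001 -0 0; -0.5 -17.6 43.2 0 -0 0.001; -0 0 19 0 -0 -0'
'-0 0 19 0 -0 -0; -0.1 0 18 0 -0 -0'
```

```bash
python3 -m crank '0 -17 43 0 0 0; 0 -17 43 0 0 0; 0 -17 43 0 0 0; 0 -17.6 43 0 0 0; 0 0 0 0 0 0'
python3 -m crank '0 0 0 0 0 0; 0 0 0 0 0 0'
python3 -c "
from plan import *
show(); snap('wrist','w19')"
```

```text
time: 43.98
eef_pos: [0.3988, 0.1427, 0.0568]
tcp_rot: [0.711, 0.703, -0.003, -0.002]
contact_force: [-0.1, -0.8, -0.4]
opening: 0.696
time: 44.22
eef_pos: [0.4053, 0.1433, 0.0624]
tcp_rot: [0.711, 0.703, 0.003, 0.002]
contact_force: [-0.0, -0.4, -1.0]
opening: 0.699
t 44.23 [0.4053 0.1433 0.0624] h 1.56 op 0.699 F [-0.  -0.4 -1. ] tilt [ 0.007  0.001 -1.   ]
```

View pics/w19.png

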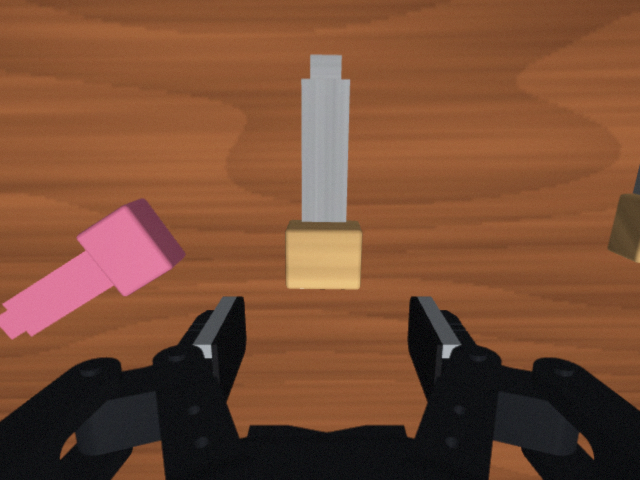

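```bash
python3 -c "
from plan import *
C=camT('wrist')
print(p2w('wrist',[(287,231),(361,231),(360,289),(287,289)],.022,C).round(4), p2w('wrist',[(326,55)],.006,C).round(4))"
python3 -m crank '-0.7 -2 20 0 0 0; 0 0 20 0 0 0; 0 0 18 0 0 0; 0 0 0 0 0 0; 0 0 0 0 0 0'
python3 -m crank '0 0 0 0 0 0; 0 0 0 0 0 0'
```

```text
[[0.3835 0.1252 0.022 ]
 [0.3839 0.1592 0.022 ]
 [0.4125 0.159  0.022 ]
 [0.4121 0.1241 0.022 ]] [[0.3071 0.1441 0.006 ]]
time: 44.9
eef_pos: [0.4019, 0.1426, 0.0031]
tcp_rot: [0.711, 0.703, 0.002, 0.001]
contact_force: [-0.2, 0.3, 0.2]
opening: 0.703
time: 45.15
eef_pos: [0.4012, 0.1425, 0.0026]
tcp_rot: [0.711, 0.703, 0.001, 0.001]
contact_force: [0.0, 0.2, -0.3]
opening: 0.703
```

```bash
python3 -m crank '0 0 -1 0 0 0; 0 0 0 0 0 0; 0 0 0 0 0 0; 0 0 0 0 0 0; 0 0 0 0 0 0' -1 80
python3 -c "
from plan import *
show(); snap('wrist','w20')
plan([(.4012,.1425,.24,1.56),(.48,.142,.26,1.56),(.745,.24,.26,1.615)])"
```

```text
time: 45.78
eef_pos: [0.4012, 0.1425, 0.0037]
tcp_rot: [0.711, 0.703, 0.001, 0.001]
contact_force: [-0.5, -0.5, 5.3]
opening: 0.403
t 45.77 [0.4012 0.1425 0.0037] h 1.56 op 0.403 F [-0.5 -0.5  5.3] tilt [ 0.003  0.    -1.   ]
'0 0 -47 0.001 -0 -0; 0 0 -47 0 -0 -0; 0 0 -47 0.001 -0 -0; 0 0 -48 0 -0 -0; 0 0.4 -47.3 0.001 -0 -0'
'0 39 -10 -0 -0 -0; 0.4 39.8 -10 -0 -0 -0; 17 44 -0 -0 -0 -0.009; 16 44 -0 -0 -0 -0.009; 16 44 -0 -0 -0 -0.009'
'16 45 -0 -0 -0 -0.009; 15 44 -0 -0 -0 -0.01; 14.8 45.1 -0.1 -0 -0 -0.009'
```

View pics/w20.png

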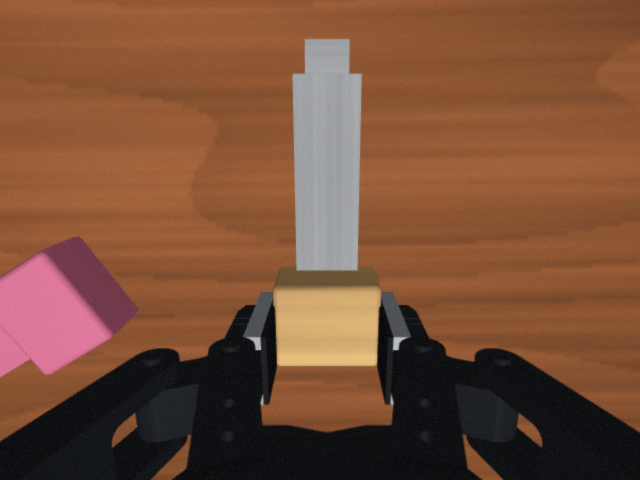

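```bash
python3 -m crank '0 0 -25 0 0 0; 0 0 -45 0 0 0; 0 0 -50 0 0 0; 0 0 -50 0 0 0; 0 0 -50 0 0 0'
python3 -m crank '0 20 -35 0 0 0; 0 0 0 0 0 0; 0 0 0 0 0 0'
python3 -c "
from plan import *
show()
plan([(.7529,-.0165,.258,1.615)])"
```

```text
time: 46.45
eef_pos: [0.3995, 0.1424, 0.2239]
tcp_rot: [0.711, 0.703, 0.001, 0.001]
contact_force: [0.9, 0.2, -0.8]
opening: 0.405
time: 46.82
eef_pos: [0.4189, 0.1421, 0.256]
tcp_rot: [0.711, 0.703, -0.001, -0.0]
contact_force: [0.3, 0.8, -1.1]
opening: 0.401
t 46.83 [0.4189 0.1421 0.256 ] h 1.56 op 0.401 F [ 0.3  0.8 -1.1] tilt [-0.001 -0.    -1.   ]
'-19 42 -0 -0 0 -0.007; -20 42 -0 -0 0 -0.007; -20 42 -0 -0 0 -0.007; -20 41 -0 -0 0 -0.007; -21 41 -1 -0 0 -0.007'
'-21 41 -0 -0 0 -0.007; -21 41 -1 -0.001 0 -0.007; -21.2 41.8 -0.4 -0 0 -0.006'
```

```bash
python3 -m crank '-19 42 0 0 0 -0.007; -20 42 0 0 0 -0.007; -20 42 0 0 0 -0.007; -20 41 0 0 0 -0.007; -21 41 -1 0 0 -0.007'
python3 -m crank '-21 41 0 0 0 -0.007; -21 41 -1 0 0 -0.007; -21 42 0 0 0 -0.006; 0 0 0 0 0 0; 0 0 0 0 0 0'
python3 -m crank '0 0 30 0 0 0; 0 0 30 0 0 0; 0 0 20 0 0 0; 0 0 0 0 0 0; 0 0 0 0 0 0'
python3 -m crank '0 0 0 0 0 0; 0 0 0 0 0 0'
python3 -c "
from plan import *
show(); snap('wrist','w21'); snap('side','s21')
plan([(.7529,-.0165,.1537,1.615)])"
```

```text
time: 47.45
eef_pos: [0.6279, 0.0425, 0.2557]
tcp_rot: [0.698, 0.716, -0.001, -0.002]
contact_force: [-0.5, 0.8, 0.5]
opening: 0.401
time: 48.08
eef_pos: [0.7529, -0.0157, 0.2576]
tcp_rot: [0.691, 0.723, -0.001, -0.002]
contact_force: [-0.6, 0.9, -0.3]
opening: 0.403
time: 48.7
eef_pos: [0.7549, -0.0161, 0.1823]
tcp_rot: [0.691, 0.723, 0.001, 0.002]
contact_force: [-0.3, -0.6, -0.5]
opening: 0.399
time: 48.95
eef_pos: [0.755, -0.0163, 0.1821]
tcp_rot: [0.691, 0.723, 0.001, 0.002]
contact_force: [0.1, -0.2, -1.2]
opening: 0.4
t 48.95 [ 0.755  -0.0163  0.1821] h 1.615 op 0.4 F [ 0.1 -0.2 -1.2] tilt [ 0.004 -0.    -1.   ]
'-0.1 -1.9 27.7 0.003 0 -0'
```

View pics/w21.png

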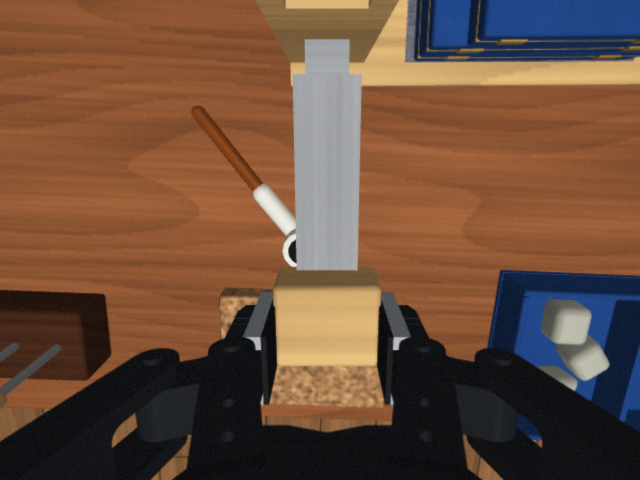

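```bash
python3 -m crank '0 -2 28 0.003 0 0; 0 0 0 0 0 0; 0 0 0 0 0 0'
python3 -c "
from plan import *
show(); 
for c in('side','scene'):
  snap(c,c[1]+'22')
a=cv2.imread('pics/i22.png')[180:290,300:420];b=cv2.imread('pics/c22.png')[210:330,280:400]
cv2.imwrite('pics/z22.png',np.hstack([cv2.resize(a,(400,400)),cv2.resize(b,(400,400))]))"
```

```text
time: 49.42
eef_pos: [0.7527, -0.0164, 0.1531]
tcp_rot: [0.691, 0.723, -0.0, -0.0]
contact_force: [-0.1, 0.1, -0.6]
opening: 0.402
t 49.42 [ 0.7527 -0.0164  0.1531] h 1.615 op 0.402 F [-0.1  0.1 -0.6] tilt [-0.001 -0.    -1.   ]
```

View pics/z22.png

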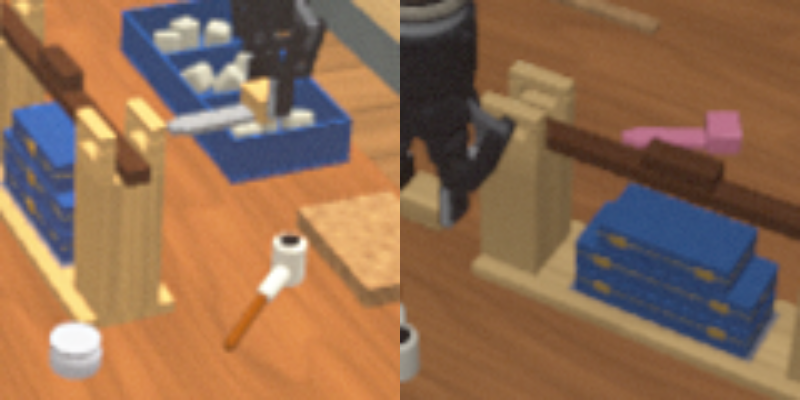

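```bash
python3 -m crank '0 -10 0 0 0 0; 0 -10 0 0 0 0; 0 -10 0 0 0 0; 0 0 0 0 0 0; 0 0 0 0 0 0'
python3 -c "
from plan import *
show(); snap('wrist','w23')"
```

```text
time: 50.15
eef_pos: [0.7226, -0.0177, 0.1529]
tcp_rot: [0.691, 0.723, -0.0, -0.0]
contact_force: [-0.3, 0.1, -2.0]
opening: 0.403
t 50.15 [ 0.7226 -0.0177  0.1529] h 1.615 op 0.403 F [-0.3  0.1 -2. ] tilt [-0. -0. -1.]
```

View pics/w23.png

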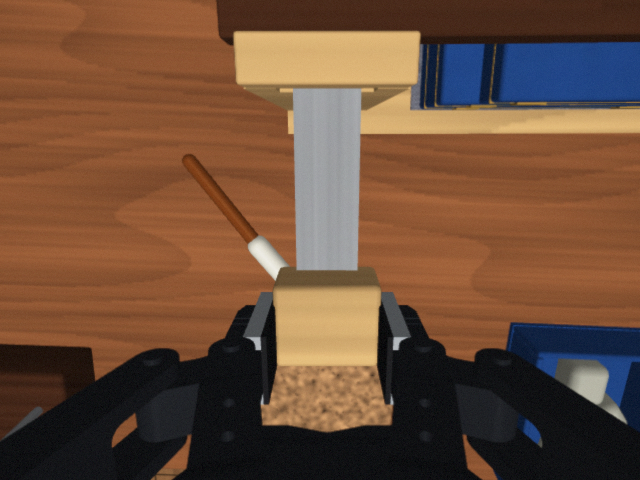

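```bash
python3 -m crank '0 -13 0 0 0 0; 0 -13 0 0 0 0; 0 -13 0 0 0 0; 0 -11 0 0 0 0; 0 0 0 0 0 0'
python3 -m crank '0 0 0 0 0 0; 0 0 0 0 0 0'
python3 -c "
from plan import *
show()"
```

```text
time: 50.82
eef_pos: [0.6718, -0.0198, 0.1528]
tcp_rot: [0.691, 0.722, -0.0, -0.0]
contact_force: [0.3, 0.2, -0.9]
opening: 0.399
time: 51.08
eef_pos: [0.673, -0.0199, 0.1528]
tcp_rot: [0.691, 0.723, -0.0, -0.0]
contact_force: [-0.6, -0.1, -1.0]
opening: 0.4
t 51.08 [ 0.673  -0.0199  0.1528] h 1.615 op 0.4 F [-0.6 -0.1 -1. ] tilt [-0. -0. -1.]
```

```bash
python3 -m crank '0 -6 0 0 0 0; 0 -3 0 0 0 0; 0 0 0 0 0 0; 0 0 0 0 0 0'
python3 -m crank '0 -2 0 0 0 0; 0 0 0 0 0 0; 0 0 0 0 0 0'
python3 -c "
from plan import *
show(); snap('wrist','w24')"
```

```text
time: 51.58
eef_pos: [0.6637, -0.0203, 0.1528]
tcp_rot: [0.691, 0.723, -0.0, -0.0]
contact_force: [-1.1, 0.0, -1.2]
opening: 0.403
time: 51.95
eef_pos: [0.6616, -0.0203, 0.1527]
tcp_rot: [0.691, 0.723, -0.0, -0.0]
contact_force: [1.0, 0.2, -0.7]
opening: 0.403
t 51.95 [ 0.6616 -0.0203  0.1527] h 1.615 op 0.403 F [ 1.   0.2 -0.7] tilt [-0.001 -0.    -1.   ]
```

View pics/w24.png

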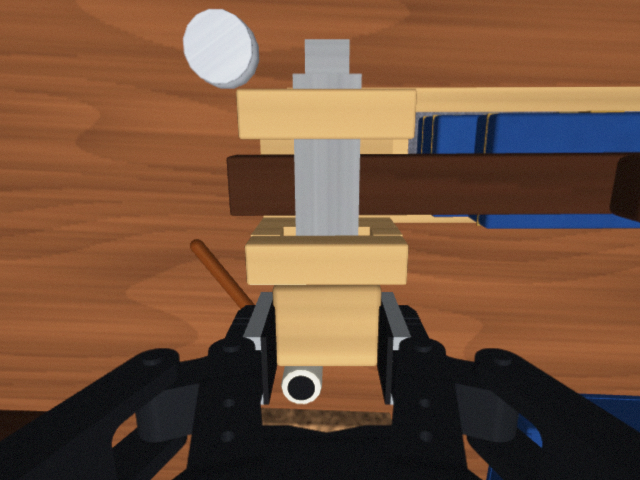

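```bash
python3 -m crank '0 -1.5 0 0 0 0; 0 0 0 0 0 0; 0 0 0 0 0 0'
python3 -m crank '0 -1.5 1.5 0 0 0; 0 0 0 0 0 0; 0 0 0 0 0 0'
```

```text
time: 52.38
eef_pos: [0.6614, -0.0203, 0.153]
tcp_rot: [0.691, 0.723, 0.001, 0.001]
contact_force: [4.6, 1.0, -2.8]
opening: 0.405
time: 52.75
eef_pos: [0.6614, -0.0203, 0.153]
tcp_rot: [0.691, 0.722, 0.002, 0.003]
contact_force: [7.3, 0.7, -1.0]
opening: 0.402
```

```bash
python3 -m crank '0 1.5 0.5 0 0 0; 0 0 0 0 0 0; 0 0 0 0 0 0' 
python3 -m crank '0 0 0 0 0 0; 0 0 0 0 0 0; 0 0 0 0 0 0' 0.2
python3 -c "
from plan import *
show()"
```

```text
time: 53.12
eef_pos: [0.6614, -0.0205, 0.1518]
tcp_rot: [0.691, 0.723, 0.001, 0.001]
contact_force: [5.3, 0.3, 1.8]
opening: 0.405
time: 53.5
eef_pos: [0.6593, -0.0204, 0.1501]
tcp_rot: [0.691, 0.723, -0.001, -0.001]
contact_force: [0.1, -0.3, -0.3]
opening: 0.6
t 53.5 [ 0.6593 -0.0204  0.1501] h 1.615 op 0.6 F [ 0.1 -0.3 -0.3] tilt [-0.003  0.    -1.   ]
```

```bash
python3 -m crank '0 3 -20 0 0 0; 0 0 -40 0 0 0; 0 0 -40 0 0 0; 0 0 -20 0 0 0; 0 0 0 0 0 0' 0.4
python3 -m crank '0 0 0 0 0 0; 0 0 0 0 0 0'
python3 -c "
from plan import *
show(); snap('wrist','w25')
plan([(.47,.25,.24,1.62)])"
```

```text
time: 54.12
eef_pos: [0.6641, -0.0204, 0.2735]
tcp_rot: [0.691, 0.723, 0.001, 0.002]
contact_force: [-0.6, -0.3, -1.2]
opening: 0.698
time: 54.38
eef_pos: [0.6623, -0.0201, 0.2681]
tcp_rot: [0.691, 0.723, -0.002, -0.002]
contact_force: [-0.1, 0.3, -0.0]
opening: 0.701
t 54.38 [ 0.6623 -0.0201  0.2681] h 1.615 op 0.701 F [-0.1  0.3 -0. ] tilt [-0.005  0.001 -1.   ]
'40 -26 4 -0.001 -0 -0.001; 40 -26 4 -0.001 -0 -0.001; 40 -26 4 -0.001 -0 -0.001; 40 -25 4 -0 -0 -0.001; 40 -26 4 -0.001 -0 -0'
'39 -25 5 -0 -0 -0.001; 39.8 -25.5 4 -0.001 -0.001 -0'
```

View pics/w25.png

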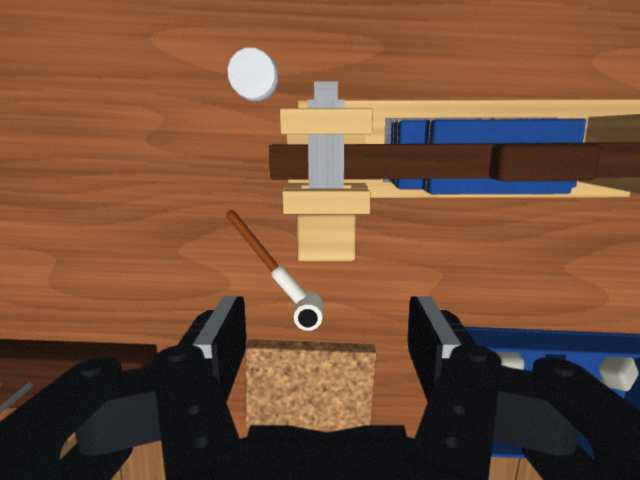

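Key 1 is home in the right upright. Next, the second key.

```bash
python3 -m crank '40 -26 4 0 0 0; 40 -26 4 0 0 0; 40 -26 4 0 0 0; 40 -25 4 0 0 0; 40 -26 4 0 0 0'
python3 -m crank '39 -25 5 0 0 0; 40 -25 4 0 0 0; 0 0 0 0 0 0; 0 0 0 0 0 0; 0 0 0 0 0 0'
python3 -c "
from plan import *
show(); snap('wrist','w26')"
```

```text
time: 55.05
eef_pos: [0.5241, 0.1749, 0.2497]
tcp_rot: [0.691, 0.722, -0.001, -0.001]
contact_force: [-0.2, 0.1, 0.5]
opening: 0.702
time: 55.68
eef_pos: [0.4727, 0.2497, 0.2418]
tcp_rot: [0.692, 0.722, -0.0, -0.0]
contact_force: [0.2, -0.6, 0.4]
opening: 0.694
t 55.67 [0.4727 0.2497 0.2418] h 1.614 op 0.694 F [ 0.2 -0.6  0.4] tilt [-0.001 -0.    -1.   ]
```

View pics/w26.png

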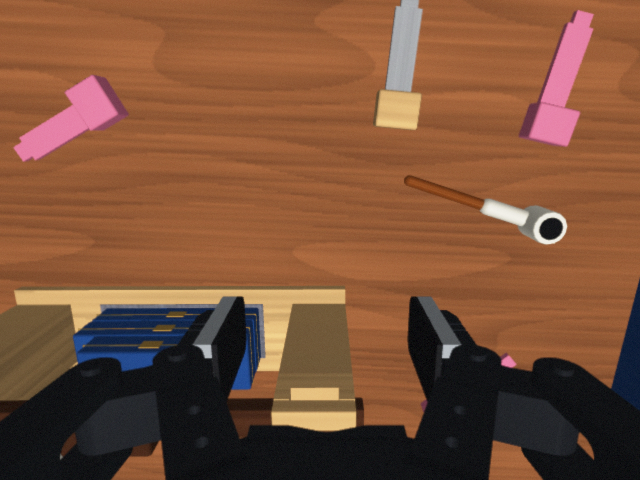

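```bash
python3 -c "
from plan import *
C=camT('wrist')
b=cv2.imread('pics/w26.png');cv2.imwrite('pics/w26z.png',cv2.resize(b[0:150,350:450],(400,600)))
g=p2w('wrist',[(379.5,91.5),(420.5,95),(417.5,130),(376.5,126)],.022,C);print(g.round(4),g.mean(0).round(4))
d=p2w('wrist',[(409.5,4),(399.7,90)],.006,C);e=d[0]-d[1];print(np.arctan2(e[1],e[0]),(g[1]-g[0]),np.arctan2(*(g[1]-g[0])[1::-1]))"
```

```text
[[0.3742 0.2894 0.022 ]
 [0.3756 0.3237 0.022 ]
 [0.4036 0.324  0.022 ]
 [0.4018 0.2889 0.022 ]] [0.3888 0.3065 0.022 ]
3.1108122509532943 [0.00136087 0.03431781 0.        ] 1.5311622491361994
```

View pics/w26z.png

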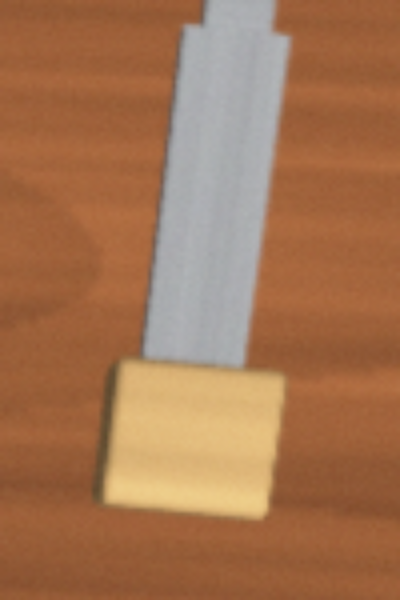

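```bash
python3 -c "
from plan import *
plan([(.389,.3065,.07,1.535)])"
```

```text
'15 -20 43 -0 0 0.02; 15 -21 43 -0 0 0.019; 14 -21 43 -0 0 0.02; 14 -20.9 42.9 -0.001 0 0.019'
```

```bash
python3 -m crank '15 -20 43 0 0 0.02; 15 -21 43 0 0 0.02; 14 -21 43 0 0 0.02; 14 -21 43 0 0 0.02; 0 0 0 0 0 0'
python3 -m crank '0 0 0 0 0 0; 0 0 0 0 0 0'
python3 -c "
from plan import *
show(); snap('wrist','w27')"
```

```text
time: 56.35
eef_pos: [0.3847, 0.3058, 0.0663]
tcp_rot: [0.719, 0.695, -0.005, -0.002]
contact_force: [1.0, -0.5, 0.7]
opening: 0.707
time: 56.6
eef_pos: [0.3908, 0.3077, 0.0725]
tcp_rot: [0.72, 0.694, 0.002, 0.001]
contact_force: [1.1, -0.5, -0.3]
opening: 0.704
t 56.6 [0.3908 0.3077 0.0725] h 1.534 op 0.704 F [ 1.1 -0.5 -0.3] tilt [ 0.004  0.002 -1.   ]
```

View pics/w27.png

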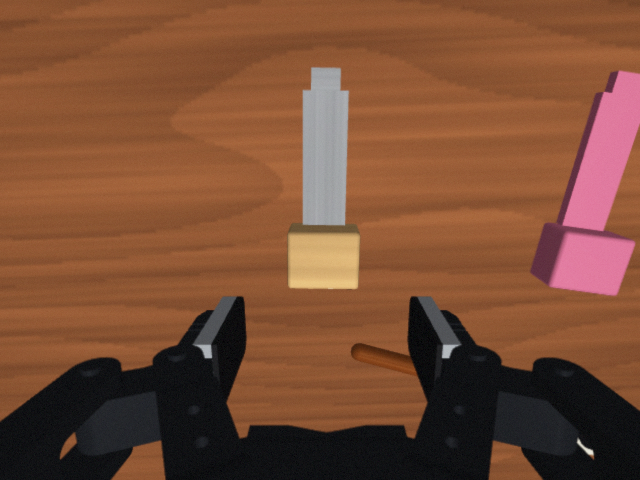

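```bash
python3 -c "
from plan import *
C=camT('wrist')
print(p2w('wrist',[(289,233),(358,232),(357,288),(290,288)],.022,C).mean(0).round(4),'stem',p2w('wrist',[(355,352),(410,360)],.01,C).round(4),'tip',p2w('wrist',[(326,68)],.006,C).round(4))"
```

```text
[0.3867 0.3063 0.022 ] stem [[0.4449 0.3215 0.01  ]
 [0.4512 0.3524 0.01  ]] tip [[0.2964 0.311  0.006 ]]
```

```bash
python3 -m crank '-1 -2 25 0 0 0; 0 0 25 0 0 0; 0 0 18 0 0 0; 0 0 0 0 0 0; 0 0 0 0 0 0'
python3 -m crank '0 0 0 0 0 0; 0 0 0 0 0 0'
```

```text
time: 57.28
eef_pos: [0.3873, 0.3068, 0.0033]
tcp_rot: [0.72, 0.694, 0.001, 0.0]
contact_force: [0.5, -0.7, -0.1]
opening: 0.699
time: 57.52
eef_pos: [0.3865, 0.3068, 0.0028]
tcp_rot: [0.72, 0.694, 0.0, -0.0]
contact_force: [0.2, 0.1, -0.2]
opening: 0.698
```

```bash
python3 -m crank '0 2.5 -1 0 0 0; 0 0 0 0 0 0; 0 0 0 0 0 0'
python3 -m crank '0 0 0 0 0 0; 0 0 0 0 0 0; 0 0 0 0 0 0; 0 0 0 0 0 0; 0 0 0 0 0 0' -1 80
python3 -c "
from plan import *
show(); snap('wrist','w28')"
```

```text
time: 57.9
eef_pos: [0.3884, 0.3064, 0.0029]
tcp_rot: [0.72, 0.694, -0.0, -0.0]
contact_force: [0.7, -0.5, 0.7]
opening: 0.699
time: 58.52
eef_pos: [0.3888, 0.3066, 0.0033]
tcp_rot: [0.72, 0.694, 0.0, -0.0]
contact_force: [0.8, 1.4, 3.5]
opening: 0.402
t 58.52 [0.3888 0.3066 0.0033] h 1.535 op 0.402 F [0.8 1.4 3.5] tilt [-0.  0. -1.]
```

View pics/w28.png

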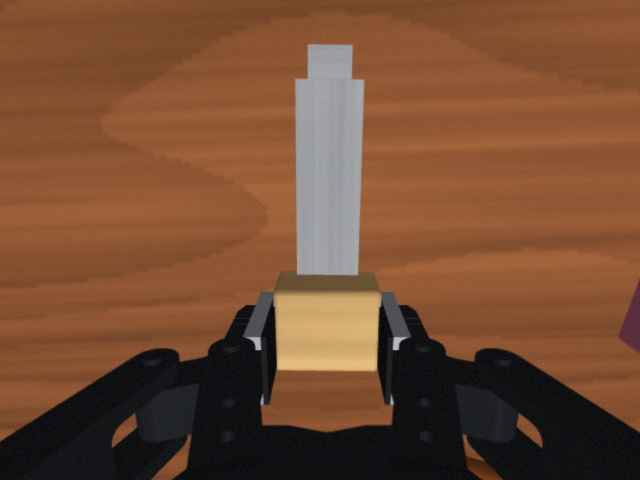

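```bash
python3 -m crank '0 0 -25 0 0 0; 0 0 -45 0 0 0; 0 0 -50 0 0 0; 0 0 -50 0 0 0; 0 0 -50 0 0 0'
python3 -m crank '0 20 -35 0 0 0; 0 0 0 0 0 0; 0 0 0 0 0 0'
python3 -c "
from plan import *
show()
plan([(.7409,.2533,.258,1.615)])"
```

```text
time: 59.2
eef_pos: [0.3877, 0.3058, 0.2233]
tcp_rot: [0.72, 0.694, -0.001, -0.001]
contact_force: [-0.4, 0.6, -0.9]
opening: 0.397
time: 59.58
eef_pos: [0.4074, 0.3051, 0.2556]
tcp_rot: [0.72, 0.694, -0.002, -0.001]
contact_force: [-0.5, -1.1, -1.3]
opening: 0.399
t 59.58 [0.4074 0.3051 0.2556] h 1.535 op 0.399 F [-0.5 -1.1 -1.3] tilt [-0.005 -0.002 -1.   ]
'-6 48 -1 -0.001 0 -0.011; -6 48 -0 -0.001 0 -0.012; -7 48 -0 -0.001 0 -0.011; -7 48 -1 -0 0 -0.012; -8 47 -0 -0.001 0.001 -0.011'
'-8 47 -1 -0 0 -0.012; -9.2 47.5 -0.1 -0.001 0.001 -0.011'
```

```bash
python3 -m crank '-6 48 0 0 0 -0.011; -6 48 0 0 0 -0.012; -7 48 0 0 0 -0.011; -7 48 0 0 0 -0.012; -8 47 0 0 0 -0.011'
python3 -m crank '-8 47 0 0 0 -0.012; -9 47.5 0 0 0 -0.011; 0 0 0 0 0 0; 0 0 0 0 0 0'
python3 -m crank '0 0 30 0 0 0; 0 0 30 0 0 0; 0 0 20 0 0 0; 0 0 0 0 0 0; 0 0 0 0 0 0'
python3 -m crank '0 0 0 0 0 0; 0 0 0 0 0 0'
python3 -c "
from plan import *
show(); snap('wrist','w29')
plan([(.7409,.2533,.1528,1.615)])"
```

```text
time: 60.2
eef_pos: [0.647, 0.2681, 0.2536]
tcp_rot: [0.699, 0.715, -0.003, -0.002]
contact_force: [-0.3, 0.0, -1.1]
opening: 0.401
time: 60.7
eef_pos: [0.7406, 0.2543, 0.2543]
tcp_rot: [0.691, 0.723, -0.003, -0.002]
contact_force: [-0.9, -0.1, -0.2]
opening: 0.402
time: 61.32
eef_pos: [0.7424, 0.2545, 0.1794]
tcp_rot: [0.691, 0.723, 0.001, 0.0]
contact_force: [-0.3, -0.1, -2.0]
opening: 0.401
time: 61.58
eef_pos: [0.7427, 0.2542, 0.1791]
tcp_rot: [0.691, 0.723, 0.001, 0.0]
contact_force: [-0.1, -0.5, -0.8]
opening: 0.398
t 61.58 [0.7427 0.2542 0.1791] h 1.615 op 0.398 F [-0.1 -0.5 -0.8] tilt [ 0.001  0.    -1.   ]
'-0.8 -1.6 25.9 0.001 -0 -0'
```

View pics/w29.png

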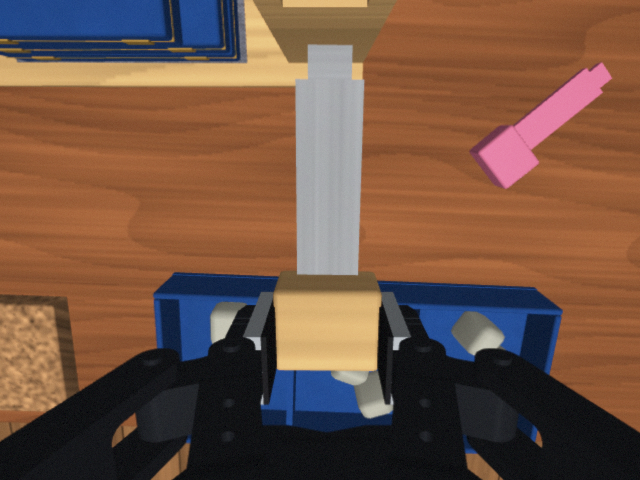

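```bash
python3 -m crank '-1 -1.6 26 0.001 0 0; 0 0 0 0 0 0; 0 0 0 0 0 0'
python3 -m crank '0 -10 0 0 0 0; 0 -10 0 0 0 0; 0 -10 0 0 0 0; 0 0 0 0 0 0; 0 0 0 0 0 0'
python3 -c "
from plan import *
show(); snap('wrist','w30')"
```

```text
time: 62.0
eef_pos: [0.7407, 0.2531, 0.1521]
tcp_rot: [0.691, 0.723, -0.001, -0.001]
contact_force: [0.8, -0.2, -0.2]
opening: 0.403
time: 62.62
eef_pos: [0.7106, 0.2517, 0.1519]
tcp_rot: [0.691, 0.723, -0.0, -0.001]
contact_force: [-0.0, 0.7, -0.7]
opening: 0.396
t 62.62 [0.7106 0.2517 0.1519] h 1.615 op 0.396 F [-0.   0.7 -0.7] tilt [-0.001  0.    -1.   ]
```

View pics/w30.png

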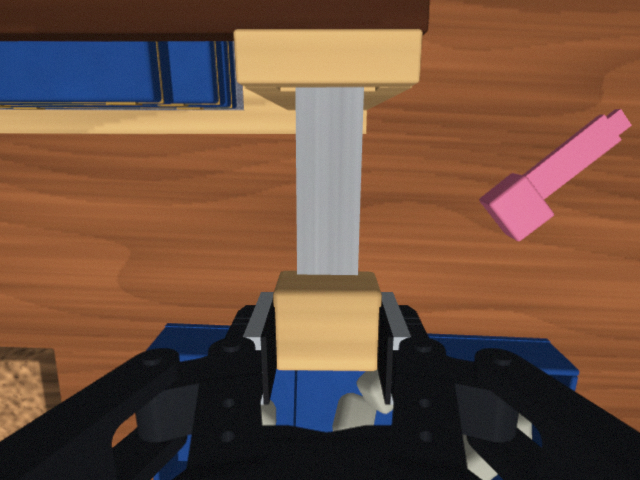

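Centred and entering. Continue.

```bash
python3 -m crank '0 -13 0 0 0 0; 0 -13 0 0 0 0; 0 -13 0 0 0 0; 0 -11 0 0 0 0; 0 0 0 0 0 0'
python3 -m crank '0 -6 0 0 0 0; 0 -3 0 0 0 0; 0 0 0 0 0 0; 0 0 0 0 0 0'
python3 -m crank '0 -2 0 0 0 0; 0 0 0 0 0 0; 0 0 0 0 0 0'
python3 -c "
from plan import *
show(); snap('wrist','w31')"
```

```text
time: 63.3
eef_pos: [0.6597, 0.2496, 0.1519]
tcp_rot: [0.691, 0.723, -0.001, -0.001]
contact_force: [0.5, 0.5, -1.0]
opening: 0.398
time: 63.8
eef_pos: [0.6518, 0.249, 0.1518]
tcp_rot: [0.691, 0.723, -0.001, -0.001]
contact_force: [-0.1, 0.2, -0.8]
opening: 0.403
time: 64.18
eef_pos: [0.6496, 0.249, 0.1518]
tcp_rot: [0.691, 0.723, -0.001, -0.001]
contact_force: [-0.3, 1.0, -0.6]
opening: 0.398
t 64.17 [0.6496 0.249  0.1518] h 1.615 op 0.398 F [-0.3  1.  -0.6] tilt [-0.002 -0.    -1.   ]
```

View pics/w31.png

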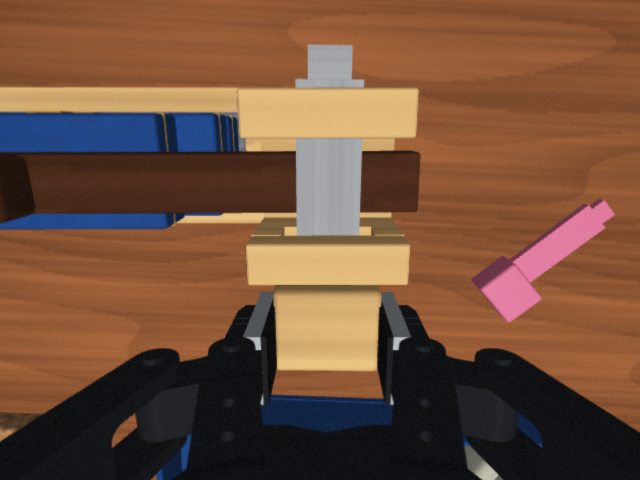

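```bash
python3 -m crank '0 -1.5 0 0 0 0; 0 0 0 0 0 0; 0 0 0 0 0 0'
python3 -m crank '0 -1.5 0 0 0 0; 0 0 0 0 0 0; 0 0 0 0 0 0'
```

```text
time: 64.6
eef_pos: [0.6481, 0.249, 0.1518]
tcp_rot: [0.691, 0.723, -0.001, -0.001]
contact_force: [-0.3, 0.4, -0.3]
opening: 0.404
time: 64.97
eef_pos: [0.6477, 0.2489, 0.152]
tcp_rot: [0.691, 0.723, 0.001, 0.0]
contact_force: [5.0, 0.1, -3.6]
opening: 0.406
```

Contact reached; ease off, release and retreat.

```bash
python3 -m crank '0 1 1 0 0 0; 0 0 0 0 0 0; 0 0 0 0 0 0' 
python3 -m crank '0 0 0 0 0 0; 0 0 0 0 0 0; 0 0 0 0 0 0' 0.2
python3 -m crank '0 3 -20 0 0 0; 0 0 -40 0 0 0; 0 0 -40 0 0 0; 0 0 -20 0 0 0; 0 0 0 0 0 0' 0.4
python3 -m crank '0 0 0 0 0 0; 0 0 0 0 0 0'
python3 -c "
from plan import *
show(); snap('wrist','w32')"
```

```text
time: 65.35
eef_pos: [0.6477, 0.2489, 0.1511]
tcp_rot: [0.691, 0.723, -0.001, -0.001]
contact_force: [1.7, -0.1, -1.0]
opening: 0.402
time: 65.72
eef_pos: [0.6472, 0.249, 0.1506]
tcp_rot: [0.691, 0.723, -0.001, -0.001]
contact_force: [0.0, 0.3, 1.5]
opening: 0.598
time: 66.35
eef_pos: [0.6518, 0.2493, 0.2737]
tcp_rot: [0.691, 0.723, 0.001, 0.001]
contact_force: [0.3, -1.1, -0.8]
opening: 0.701
time: 66.6
eef_pos: [0.6499, 0.2488, 0.268]
tcp_rot: [0.691, 0.723, -0.003, -0.002]
contact_force: [0.9, 0.0, -0.0]
opening: 0.701
t 66.6 [0.6499 0.2488 0.268 ] h 1.615 op 0.701 F [ 0.9  0.  -0. ] tilt [-0.006 -0.001 -1.   ]
```

View pics/w32.png

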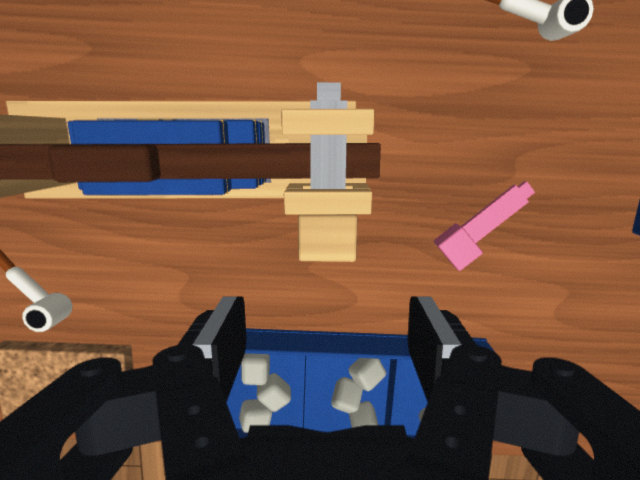

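```bash
python3 -m crank '40 -20 -20 0 0 0; 40 -20 -20 0 0 0; 40 -20 0 0 0 0; 40 -20 0 0 0 0; 0 0 0 0 0 0'
python3 - <<'E'
from fit import *
from plan import show
show()
sx,sy,syaw=.608,.1122,.0446
def at(lx,ly): c,s=np.cos(syaw),np.sin(syaw); return sx+c*lx-s*ly, sy+s*lx+c*ly
o=[]
for c,(x0,y0,x1,y1) in (('scene',(280,200,460,340)),('side',(260,160,390,280))):
    im=snap(c,'fin_'+c)[...,::-1].copy(); raw=im.copy()
    for t,lx,ly,dy,z in(('key',.045,.135,np.pi,.147),('key',.045,-.135,np.pi,.147),('bar',0,0,0,.13),('short',0,0,0,.066)):
        s=sil(c,MOD[t],*at(lx,ly),syaw+dy,z); cs,_=cv2.findContours((s>.5).astype(np.uint8),0,2); cv2.drawContours(im,cs,-1,(0,255,0),1)
    cv2.imwrite(f'pics/fz_{c}.png',np.hstack([cv2.resize(a[y0:y1,x0:x1],(400,340),interpolation=2) for a in(raw,im)]))
E
```

```text
time: 67.28
eef_pos: [0.5618, 0.4079, 0.3098]
tcp_rot: [0.69, 0.724, -0.002, -0.001]
contact_force: [0.8, -0.2, 0.2]
opening: 0.698
t 67.28 [0.5618 0.4079 0.3098] h 1.619 op 0.698 F [ 0.8 -0.2  0.2] tilt [-0.004 -0.    -1.   ]
```

View pics/fz_scene.png

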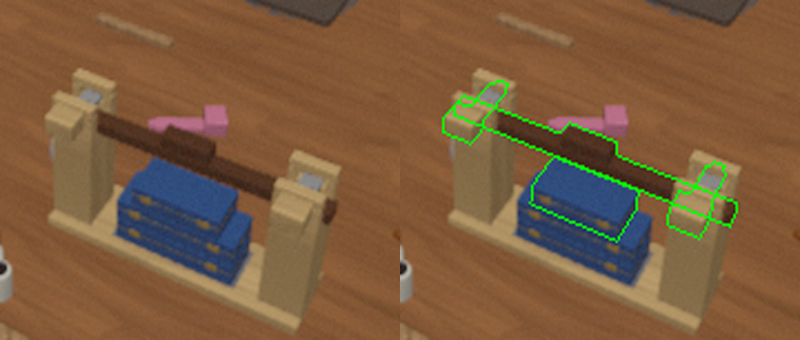

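View pics/fz_side.png

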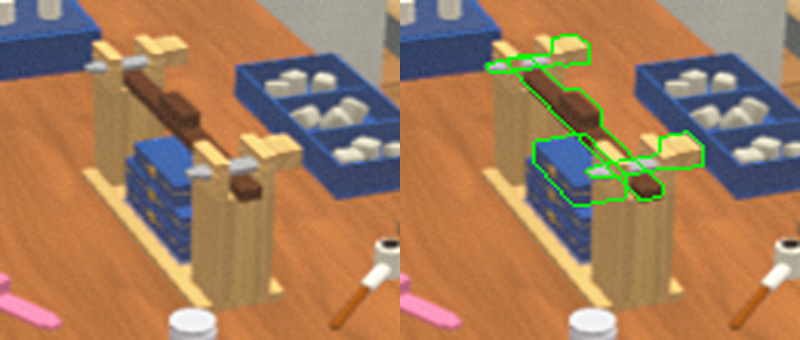

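View pics/fin_scene.png

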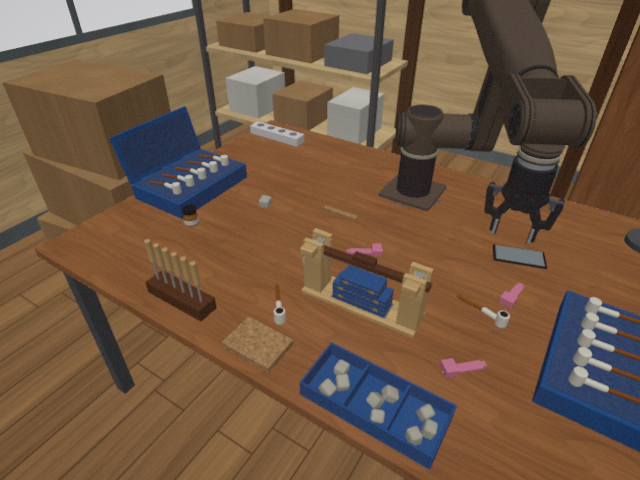

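```bash
python3 -m crank '0 0 0 0 0 0; 0 0 0 0 0 0; 0 0 0 0 0 0; 0 0 0 0 0 0'; python3 -c "
from plant import ctrl; print(ctrl.sign_off())"
```

```text
time: 67.88
eef_pos: [0.5642, 0.405, 0.311]
tcp_rot: [0.692, 0.722, -0.001, -0.001]
contact_force: [0.0, -0.4, -0.1]
opening: 0.698
the job is handed in; nothing more can be done
None
```

The stall is packed and handed in at about 68 s of the 208 s allowed.

- **Cases:** three were on the table, two long and one short. I stacked them on the pad with the long ones below. From above, the column was within about 1 mm of the base plate's centre line.
- **Bar:** it was knocked aside during the run, so I measured it again before picking it up. It sits handle up in both notches, about 1 mm off centre by the wrist camera.
- **Keys:** one is in each upright, slid over the bar until its block grip met the wood (5–7 N felt).

**Last checks:** I overlaid the expected positions of the keys, bar and short case on the scene and side pictures. They agreed within a few pixels in both views. The arm was clear and touching nothing.

- **Disagreement:** the fixed cameras and the wrist camera differed by about 2 mm on the stand's x position. I used the wrist value. It is well inside the tolerances.
- **Bystanders:** I checked them only by eye in the pictures, where none showed any movement.

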